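Lay out the finishing station

ROBOT

A 6-joint arm with a two-finger parallel gripper is mounted at the origin on a cart in front of the work surface, level with it; the furniture and walls round the work are solid. World frame = base frame: x ahead of the robot, y to its left, z up, the work surface at z = 0. Lengths are in m, angles in degrees, forces in N, time in s.
With the tool pointing down it reaches from about 0.375 to 0.75 m from the base axis. Payload 9 kg.
Tool frame: the origin (TCP) lies where the fingers leave the gripper's body, on its centre line; the fingertips stand 73 mm ahead of it and the grasp point (between the pads) lies 54 mm ahead of it (robot.tip_reach is the distance from the TCP to the fingertips, in m); z points along the fingers, y is the line along which they close (so a half turn about z gives the same grasp; the last joint's range is limited). The gripper opens to 85 mm and grips with 20 to 120 N. Pads are 22 mm wide; open, the fingers measure 114 mm over their backs; the gripper's body (76 mm by 85 mm) begins 54 mm behind the grasp point. The pads swing forward as they close: fully open they stand 13 mm farther back than shut.
Start: joints at [62.183, 5.964, 5.575, 89.605, 0, 77.527], TCP at [0.159, 0.579, 0.304] pointing down, gripper open.
Joint ranges: [-171.21, 171.21], [-48.23, 106.86], [-62.78, 66.21], [-105.2, 120.99], [-86.42, 89.51], [-180, 180]. Speed limits (degrees/s): [127.2, 127.2, 147.25, 180, 180, 180].

INTERFACE

Orientations are given as [roll, pitch, yaw] about the fixed x, y, z axes, in that order (R = Rz(yaw) Ry(pitch) Rx(roll)).
In Python, from plant import robot gives the robot as it stands. Calls block until the motion is done:
- robot.move_pose(position, orientation): joint-space move of the TCP to a pose.
- robot.line_to(position, vel=0.15, rotation=None, guard=None): straight line of the TCP; rotation=None keeps the orientation; vel is the mean speed in m/s. With guard (N) it stops when the force on the tool has changed by that much, and returns True; else False.
- robot.goto_joints(angles): joint-space move.
- robot.set_gripper(opening): finger opening in m; the grip force is fixed at half the most; returns when the fingers have stopped.
- robot.pause(seconds).
- robot.ik(position, orientation): joint angles nearest the present ones, or None.
- robot.observe(): the state.
- robot.grab_frame(name): name is "side" or "top"; returns the picture (400x640x3 uint8, blue, green, red); there is no depth.
- robot.get_calibration(name): a dict with "vertical_fov" (degrees; the focal length in pixels is half the picture's height over the tangent of half this angle, whatever the lens; pixels are square), "cx", "cy" (the principal point, pixels), "rvec" (rotation vector, rad) and "tvec" (3), from world to camera coordinates, as OpenCV has them. Camera axes: x right, y down, z forward; pixel columns grow to the right and rows downward; lengths in m; the calibration is good to about 2 mm. A picture is of the moment at which its call begins. get_calibration takes no time and is no camera call.
A pose or a line that the arm cannot do raises robot.IKError and nothing moves.
- robot.job_done(): hands the job in; it is judged then, once.
The state is a dict: "time": time; "q": joint angles; "qvel": joint speeds; "joint_torque": joint torques, N m; "tool_pos": TCP position; "tcp_rot": TCP orientation; "ft_force": force on the tool from outside, world axes, zero at the start; "torque": the same for the moment, N m; "gripper_width": finger opening in m; "gripper_force": force on a finger pad.
Only numpy, scipy, OpenCV 4.12 (cv2) and the standard library are available. Lean on these libraries where they do the work, as an engineer would, in place of code of your own. Each camera call takes 0.05 s, during which the arm holds its last target. There are 200 camera calls.

TASK

Lay out the finishing station for the next job: the polish tin and the oil bottle stand on each other's coasters, so swap them, the tin lid up in the middle of the square coaster and the bottle upright in the middle of the round one. Take every sanding block out of the upright rack and lay it flat in a pocket of the tray, one to a pocket, grip rib up and grit face down, fully down inside the rim. Leave the white jar, screwdriver and steel cube where they are.

Things in the scene. Friction and masses are not known exactly. Their poses are not given: they have to be found in the camera images.
- polish_tin: flat round green tin with a lid, closed, 63 mm across and 26 mm tall; origin at the centre of its underside, z up when it lies lid up. It starts on the round coaster.
- oil_bottle: oil bottle with a thin pointed red spout, round: body 40 mm across up to about 70 mm, spout tip at 126 mm; origin at the centre of its underside, z up when it stands. It starts on the square coaster.
- coaster_round: round cork coaster, 94 mm across, 1 mm thin and sunk flush (things on it stand at bench height), fixed on the bench; origin at its centre. Either coaster may be the nearer one.
- coaster_square: square cork coaster, 90 x 90 mm, 1 mm thin and sunk flush, fixed on the bench; origin at its centre.
- block_rack: low wooden rack fixed on the bench, 78 mm (x) x 174 mm (y): base board 6 mm thick with four wooden bars up to 24 mm, leaving three slots 22 mm wide and 48 mm apart along its y (at -48, 0, 48 mm); the blocks stand in them on edge, on the base board. Origin at the centre of its underside.
- block_tray: flat wooden tray fixed on the bench, 114 mm (x) x 260 mm (y), with three rectangular pockets in a row along its y, 90 mm apart; each pocket 98 mm (x) x 64 mm (y), floor 4 mm above the bench, rim and bars between pockets 6 mm above the floor. Origin at the centre of its underside. (Room: a motor hangs beside the robot, x 0.11-0.28, y 0.10-0.27, z 0.63-0.95 m, wall at x = 0.81 m.)
- pocket_1 (a point): centre of the floor of a tray pocket (number 1 of 3, counted from the tray's -y end); axes as the tray's. Long enough for a block to stand upright at one end and be tipped over flat
- pocket_2 (a point): centre of the floor of a tray pocket (number 2 of 3, counted from the tray's -y end); axes as the tray's. Long enough for a block to stand upright at one end and be tipped over flat
- pocket_3 (a point): centre of the floor of a tray pocket (number 3 of 3, counted from the tray's -y end); axes as the tray's. Long enough for a block to stand upright at one end and be tipped over flat
- block_1: wooden hand sanding block, 18 mm thick (x), 56 wide (y), 70 tall as it stands in the rack (z), 0.11 kg. Grip rib (40 y, 16 z) stands 10 mm out of the middle of the +x face; the flat -x face has a 1.5 mm grit sheet. Origin: middle of the wooden body; +x is up when it lies rib up. Starts upright in a slot, origin 41 mm above the bench, rib toward the -y end of the rack; may be absent
- block_2: wooden hand sanding block, 18 mm thick (x), 56 wide (y), 70 tall as it stands in the rack (z), 0.11 kg. Grip rib (40 y, 16 z) stands 10 mm out of the middle of the +x face; the flat -x face has a 1.5 mm grit sheet. Origin: middle of the wooden body; +x is up when it lies rib up. Starts upright in a slot, origin 41 mm above the bench, rib toward the -y end of the rack; may be absent
- block_3: wooden hand sanding block, 18 mm thick (x), 56 wide (y), 70 tall as it stands in the rack (z), 0.11 kg. Grip rib (40 y, 16 z) stands 10 mm out of the middle of the +x face; the flat -x face has a 1.5 mm grit sheet. Origin: middle of the wooden body; +x is up when it lies rib up. Starts upright in a slot, origin 41 mm above the bench, rib toward the -y end of the rack; may be absent
- white_jar: bystander: squat white jar with screw lid, 52 mm across, 67 mm tall; origin at the centre of its underside
- screwdriver_red: bystander: small flat screwdriver lying flat, red handle, 19 x 162 x 19 mm; origin at the centre of the underside
- dapping_block: bystander: steel cube with round hollows, 44 mm; origin at the centre of its underside

How it is judged:
By the outcome, as a careful person would: the job done as asked, in the order asked, and still so for the second after the job is handed in, with the robot touching nothing.
Of block_1, block_2, block_3 only 2 to 3 are there at a start; the rules pass over those that are not, and their reading is None.
At some moment in a run one of polish_tin may be knocked a few centimetres aside while the robot is not near it.
It also fails if it takes over 208 s, if anything falls off the work surface, if the arm or the gripper's body presses on something with over 40 N, if the wrist force passes 120 N, or if a joint passes its speed limit or range.

## Working session

There is one attempt and no reset: what is moved stays moved. The work goes in short steps, each a Python script; the robot and the scene stay as the last script left them, time stands still between calls to the robot, and variables do not carry over. Pictures are saved under pics/ and viewed, at most 14 in all, crops included, and the job is handed in when it is done.

```bash
ls; mkdir -p pics
python3 - <<'E'
from plant import robot
import cv2
for n in("side","top"):
    cv2.imwrite(f"pics/{n}0.png",robot.grab_frame(n)); print(n,robot.get_calibration(n))
o=robot.observe(); print(o)
E
```

```text
pics
side {'vertical_fov': 42.788542960051416, 'cx': 318.6310942270646, 'cy': 200.48821914181832, 'rvec': array([ 2.18186088, -0.1171054 ,  0.04945515]), 'tvec': array([-0.56979491,  0.0754962 ,  1.22902342])}
top {'vertical_fov': 45.82740313829013, 'cx': 323.98254305222, 'cy': 202.37045661162105, 'rvec': array([ 2.1561954 , -2.1511963 ,  0.15273078]), 'tvec': array([3.33443802e-04, 5.68531838e-01, 1.17386171e+00])}
{'time': 0.1, 'q': array([ 6.21844301e+01,  5.99597673e+00,  5.53137232e+00,  8.96048389e+01,
       -6.35759333e-04,  7.75268662e+01]), 'qvel': array([ 0.01961981, -0.02759094,  0.13695925, -0.1033518 ,  0.00934221,
        0.16487651]), 'joint_torque': array([ 5.47019328e-03, -5.58205891e+01,  5.04719603e+01,  1.29307350e-02,
       -3.20903127e-04, -8.07826893e-06]), 'tool_pos': array([0.15864098, 0.57842371, 0.3031907 ]), 'tcp_rot': array([-1.79932058e+02, -1.43777438e-02,  1.64657556e+02]), 'ft_force': array([ 0.28310308, -0.10892594,  0.01914972]), 'torque': array([ 0.01955269,  0.00928951, -0.03342131]), 'gripper_force': 0.0, 'gripper_width': 0.08555947312312308}
```

View pics/top0.png

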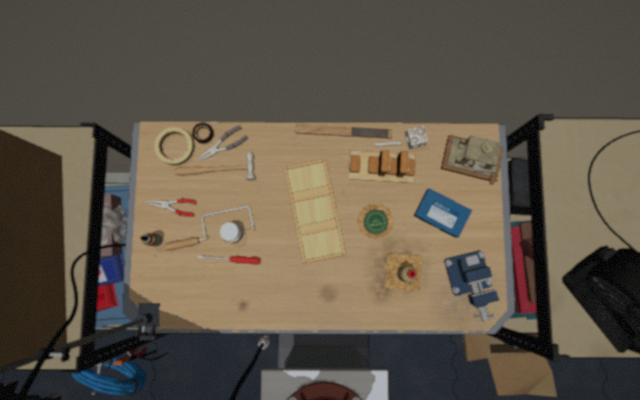

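View pics/side0.png

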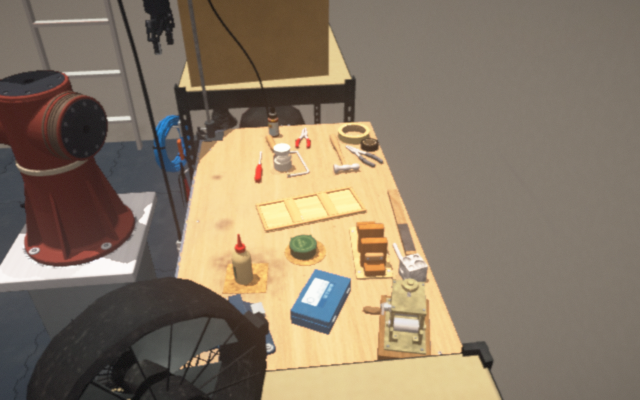

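The top view has x up and y to the left. The tray is near (315,210) and the rack at (382,165), with what look like 3 blocks in it. The tin on the round coaster is at (376,220), and the bottle on the square coaster at (405,272). I'll set up the helpers and look at enlarged crops.

```bash
cat > h.py <<'E'
import numpy as np, cv2
from plant import robot
def cam(n):
    c=robot.get_calibration(n); f=200/np.tan(np.radians(c['vertical_fov']/2))
    K=np.array([[f,0,c['cx']],[0,f,c['cy']],[0,0,1]]); R=cv2.Rodrigues(c['rvec'])[0]; t=np.array(c['tvec']); return K,R,t
def proj(n,p):
    K,R,t=cam(n); q=(K@(R@np.atleast_2d(p).T+t[:,None])); return (q[:2]/q[2]).T
def ray(n,uv):
    K,R,t=cam(n); uv=np.atleast_2d(uv).astype(float)
    d=(R.T@np.linalg.inv(K)@np.c_[uv,np.ones(len(uv))].T).T; return -R.T@t,d
def plane(n,uv,z):
    o,d=ray(n,uv); return o+d*((z-o[2])/d[:,2])[:,None]
def tri(a,b):  # a px in top, b px in side -> midpoint, gap
    o1,d1=ray('top',a); o2,d2=ray('side',b); d1=d1[0];d2=d2[0]
    s=np.linalg.lstsq(np.c_[d1,-d2],o2-o1,rcond=None)[0]; p,q=o1+s[0]*d1,o2+s[1]*d2
    return (p+q)/2,np.linalg.norm(p-q)
def crop(im,x,y,w,h,k,name):
    cv2.imwrite('pics/'+name,cv2.resize(im[y:y+h,x:x+w],None,fx=k,fy=k,interpolation=cv2.INTER_CUBIC))
E
python3 - <<'E'
from h import *
t=cv2.imread('pics/top0.png'); s=cv2.imread('pics/side0.png')
crop(t,280,118,165,180,3.3,'topc.png'); crop(s,215,180,220,145,3.6,'sidec.png')
for n in('top','side'):
    print(n,-cam(n)[1].T@cam(n)[2],proj(n,[[0.159,.579,.23],[0,0,0],[.5,0,0],[.81,0,0]]))
E
```

```text
top [0.40427888 0.00840221 1.24002736] [[ 40.86881344 387.98088492]
 [324.11694487 431.52964265]
 [324.47565156 230.24344868]
 [324.67903883 116.11385179]]
side [ 0.47415531 -1.01533998  0.76493526] [[165.81436755  53.72618104]
 [ 81.95972861 231.84650057]
 [289.47479264 217.61601068]
 [411.73703397 209.23179242]]
```

View pics/topc.png

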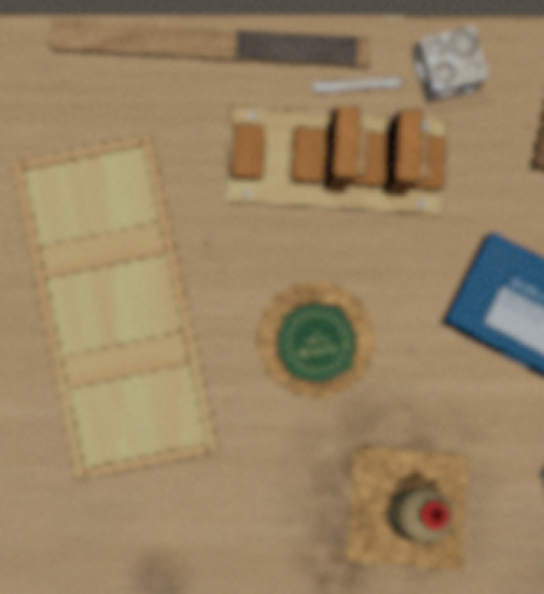

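View pics/sidec.png

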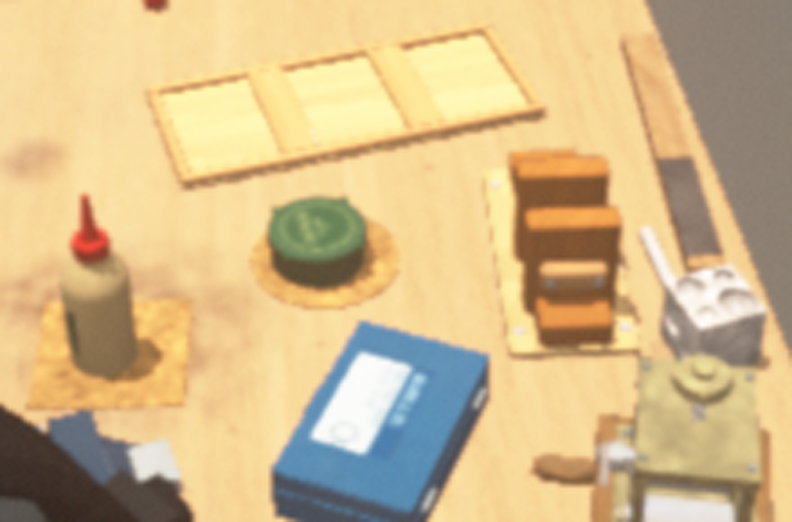

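Two blocks are present, in the middle and −y slots, with their ribs toward −y. The slot on the left is empty. In crop pixels, the tin is at top (317,342) and the bottle spout at top (434,515) / side (87,200). Next I'll measure by masks and two-view triangulation.

```bash
cat > meas.py <<'E'
from h import *
def hsvmask(im,lo,hi,roi):
    x,y,w,h=roi; m=np.zeros(im.shape[:2],np.uint8)
    m[y:y+h,x:x+w]=cv2.inRange(cv2.cvtColor(im,cv2.COLOR_BGR2HSV)[y:y+h,x:x+w],lo,hi); return m
def blobs(m,amin):
    r=[]
    for c in cv2.findContours(m,cv2.RETR_EXTERNAL,cv2.CHAIN_APPROX_NONE)[0]:
        if cv2.contourArea(c)>=amin: r.append((cv2.contourArea(c),cv2.minAreaRect(c),c))
    return sorted(r,key=lambda a:-a[0])
GREEN=((45,60,20),(95,255,200)); RED=((170,120,70),(180,255,255))
E
python3 - <<'E'
from meas import *
np.set_printoptions(precision=4,suppress=True)
t=cv2.imread('pics/top0.png'); s=cv2.imread('pics/side0.png')
ht=cv2.cvtColor(t,cv2.COLOR_BGR2HSV);hs=cv2.cvtColor(s,cv2.COLOR_BGR2HSV)
T=lambda x,y:(280+x/3.3,118+y/3.3); S=lambda x,y:(215+x/3.6,180+y/3.6)
at=lambda h,p:h[int(p[1]),int(p[0])]
print('hsv top: pocket',at(ht,T(110,190)),'bar',at(ht,T(110,250)),'bench',at(ht,T(230,260)),'rackbase',at(ht,T(278,155)),'block',at(ht,T(347,143)),'woodbar',at(ht,T(247,150)),'cork',at(ht,T(365,470)),at(ht,T(270,340)))
print('hsv side: pocket',at(hs,S(215,120)),'bench',at(hs,S(230,220)),'base',at(hs,S(500,230)),'block',at(hs,S(560,165)),at(hs,S(570,218)),at(hs,S(575,245)))
for n,im,h in(('top',t,ht),('side',s,hs)):
    g=blobs(hsvmask(im,*GREEN,(230,190,220,80)),100)[:1]; print(n,'tin',[(a,r) for a,r,_ in g])
    r=blobs(hsvmask(im,*RED,(225,220,220,70)) | hsvmask(im,(0,150,70),(6,255,255),(225,220,220,70)),5)[:2]; print(n,'red',[(a,q) for a,q,_ in r])
# picks
P={'spout tip':((412.0,274.0),S(86,196)),
 'tray c1':(T(20,163),S(487,28)),'tray c2':(T(150,137),S(545,112)),'tray c3':(T(214,450),S(186,185)),'tray c4':(T(80,477),S(150,92)),
 'rack NL':(T(232,107),S(0,0)),'blk mid':(T(347,143),S(572,220)),'blk right':(T(410,146),S(0,0))}
for k,(a,b) in P.items():
    print(k,*(tri(a,b) if b!=S(0,0) else ('',)),'z0',plane('top',a,.0)[0],'z10',plane('top',a,.01)[0],'z76',plane('top',a,.076)[0])
E
```

```text
hsv top: pocket [ 24  76 179] bar [ 20  99 178] bench [ 17  92 160] rackbase [ 20  85 178] block [ 15 153 158] woodbar [ 15 159 152] cork [ 17 126 154] [ 17 123 155]
hsv side: pocket [ 26  78 254] bench [ 21  88 251] base [ 24  88 254] block [ 16 171 244] [ 16 168 245] [ 13 152 129]
top tin [(370.0, ((375.5, 221.0), (21.0, 22.0), 0.0))]
top red [(140.5, ((244.527587890625, 259.5310363769531), (29.184844970703125, 6.283256530761719), 3.3664605617523193)), (40.0, ((411.5, 273.5), (7.0, 7.0), 90.0))]
side tin []
side red [(60.0, ((239.99139404296875, 245.85345458984375), (9.060144424438477, 11.817581176757812), 23.198591232299805))]
spout tip [ 0.3902 -0.2043  0.1204] 0.003246281556802279 z0 [ 0.3869 -0.2273  0.    ] z10 [ 0.387  -0.2254  0.01  ] z76 [ 0.3879 -0.2128  0.076 ]
tray c1 [0.6672 0.1023 0.0082] 0.0021812112323889668 z0 [0.6678 0.1029 0.    ] z10 [0.6657 0.1021 0.01  ] z76 [0.6517 0.0971 0.076 ]
tray c2 [ 0.6908 -0.0023  0.0052] 0.004435847913109531 z0 [ 0.6897 -0.0023  0.    ] z10 [ 0.6874 -0.0022  0.01  ] z76 [ 0.6722 -0.0016  0.076 ]
tray c3 [ 0.4399 -0.0529  0.0033] 0.005561347543351987 z0 [ 0.4372 -0.0532  0.    ] z10 [ 0.4369 -0.0527  0.01  ] z76 [ 0.4352 -0.0494  0.076 ]
tray c4 [0.4176 0.0523 0.006 ] 0.003749303199027152 z0 [0.4158 0.0524 0.    ] z10 [0.4157 0.0521 0.01  ] z76 [0.4151 0.0497 0.076 ]
rack NL  z0 [ 0.7149 -0.069   0.    ] z10 [ 0.7124 -0.0684  0.01  ] z76 [ 0.6958 -0.0643  0.076 ]
blk mid [ 0.6786 -0.1573  0.037 ] 0.0033977936231499796 z0 [ 0.6852 -0.1622  0.    ] z10 [ 0.683  -0.1609  0.01  ] z76 [ 0.668  -0.1518  0.076 ]
blk right  z0 [ 0.6829 -0.2134  0.    ] z10 [ 0.6807 -0.2116  0.01  ] z76 [ 0.6658 -0.1998  0.076 ]
```

Measured so far:
- **Tray:** its long axis lies at about 11.4° from world x, with corners at heights of about 3–8 mm.
- **Spout tip:** about 120 mm high, which is plausible.

Next I'll refine with masks and check IK feasibility.

Run:
```python
from meas import *
from scipy.spatial.transform import Rotation as Ro
np.set_printoptions(precision=4,suppress=True)
t=cv2.imread('pics/top0.png'); s=cv2.imread('pics/side0.png')
T=lambda x,y:(280+x/3.3,118+y/3.3); S=lambda x,y:(215+x/3.6,180+y/3.6)
def show(k,bl,z,n='top'):
    for a,r,c in bl:
        w=plane(n,cv2.boxPoints(r),z); e=np.linalg.norm(np.diff(w[:3,:2],axis=0),axis=1); d=w[1]-w[0] if e[0]>e[1] else w[2]-w[1]
        print(k,a,'px',np.round(r[0],1),'ctr',w.mean(0),'size',e,'ang',np.degrees(np.arctan2(d[1],d[0]))%180)
show('pocket',blobs(hsvmask(t,(22,50,150),(30,95,255),(284,158,64,106)),60),.004)
show('tray-side',blobs(hsvmask(s,(24,40,250),(30,86,255),(255,185,112,48)),60),.004,'side')
show('cork sq',blobs(cv2.morphologyEx(hsvmask(t,(10,110,90),(24,200,255),(375,245,60,55)),cv2.MORPH_CLOSE,np.ones((9,9))),200),0)
show('cork rd',blobs(cv2.morphologyEx(hsvmask(t,(10,110,90),(24,200,255),(345,195,60,45))|hsvmask(t,*GREEN,(345,195,60,45)),cv2.MORPH_CLOSE,np.ones((5,5))),200),0)
show('rackbase',blobs(cv2.morphologyEx(hsvmask(t,(18,50,170),(26,100,255),(342,145,80,42))|hsvmask(t,(8,135,40),(17,255,255),(342,145,80,42)),cv2.MORPH_CLOSE,np.ones((5,5))),200),.006)
show('wood',blobs(hsvmask(t,(8,135,100),(17,255,255),(342,145,80,42)),20),.024)
for k,a,b in(('mid',T(347,143),S(558,167)),('right',T(410,146),S(572,220))): print(k,*tri(a,b))
g=blobs(hsvmask(s,(40,40,5),(100,255,255),(280,225,50,40)),30); show('tin side',g,.026,'side')
gt=blobs(hsvmask(t,*GREEN,(345,195,60,50)),100); M=lambda c:(lambda m:(m['m10']/m['m00'],m['m01']/m['m00']))(cv2.moments(c))
print('tin tri (top lid, side blob upper)',tri(M(gt[0][2]),S(318,228)),plane('top',M(gt[0][2]),.024))
# IK options: tool approach d tilted by th toward heading az, closing axis horizontal perpendicular
def rot(az,th,flip):
    a,h=np.radians([az,th]); d=np.array([np.sin(h)*np.cos(a),np.sin(h)*np.sin(a),-np.cos(h)])
    y=np.array([-np.sin(a),np.cos(a),0])*flip; return Ro.from_matrix(np.c_[np.cross(y,d),y,d]).as_euler('xyz',degrees=True),d
for name,p,th,azs in(('bottle sq',[.39,-.206,.045],60,range(-180,180,15)),('bottle sq',[.39,-.206,.045],50,range(-180,180,15)),('bottle rd',[.52,-.135,.045],60,range(-180,180,15)),('pk near',[.463,.007,.05],60,[-79]),('pk mid',[.551,.025,.05],60,[-79]),('pk far',[.64,.043,.05],60,[-79]),('rack',[.667,-.152,.058],0,[-93]),('rack',[.667,-.2,.058],0,[-93])):
    for az in azs:
        for f in(1,-1):
            e,d=rot(az,th,f); q=robot.ik(np.array(p)-.054*d,e)
            if q is not None: print(name,th,az,f,np.round(q))
print(robot.tip_reach)
```

```text
pocket 551.0 px [317.3 244.4] ctr [0.4627 0.0186 0.004 ] size [0.0773 0.0614] ang 102.24118906074378
pocket 318.0 px [320.2 208.9] ctr [0.556  0.0114 0.004 ] size [0.0444 0.0641] ang 8.106731636487098
pocket 293.0 px [299.2 178.8] ctr [0.6363 0.0673 0.004 ] size [0.0529 0.06  ] ang 12.247240128822511
pocket 289.5 px [317.7 175.1] ctr [0.6466 0.0183 0.004 ] size [0.041  0.0645] ang 4.770078019754578
pocket 277.0 px [302.8 212.6] ctr [0.546 0.057 0.004] size [0.0367 0.0623] ang 11.572112632505196
pocket 94.0 px [336.  240.7] ctr [ 0.4727 -0.0301  0.004 ] size [0.0185 0.0599] ang 9.34152673628111
tray-side 394.0 px [310.1 207.5] ctr [0.5545 0.0323 0.004 ] size [0.0731 0.0854] ang 89.69766645994194
tray-side 392.5 px [275.6 214.5] ctr [0.4662 0.0128 0.004 ] size [0.0656 0.088 ] ang 94.36358220360633
tray-side 381.0 px [343.5 201.2] ctr [0.6429 0.0503 0.004 ] size [0.078  0.0884] ang 87.10595861257055
cork sq 1178.5 px [402.8 271.6] ctr [ 0.3933 -0.2035  0.    ] size [0.0921 0.0923] ang 86.05347807553443
cork rd 920.0 px [375.  220.5] ctr [ 0.5262 -0.133   0.    ] size [0.09   0.0926] ang
[... 5337 characters left out ...]
 60 90 1 [ -48.   48.   16.  110.   36. -156.]
bottle rd 60 90 -1 [-48.  48.  16. 110.  36.  24.]
bottle rd 60 105 1 [ -43.   58.   31.  119.   27. -163.]
bottle rd 60 105 -1 [-43.  58.  31. 119.  27.  17.]
pk near 60 -79 1 [ 15.   4. -34.  60. -60.  99.]
pk near 60 -79 -1 [ 15.   4. -34.  60. -60. -81.]
pk mid 60 -79 1 [ 15.  17. -19.  60. -60.  98.]
pk mid 60 -79 -1 [ 15.  17. -19.  60. -60. -82.]
pk far 60 -79 1 [ 14.  30.  -2.  63. -60.  97.]
pk far 60 -79 -1 [ 14.  30.  -2.  63. -60. -83.]
rack 0 -93 1 [-24.  23.   6.  72.   0.  69.]
rack 0 -93 -1 [ -24.   23.    6.   72.    0. -111.]
rack 0 -93 1 [-27.  25.   8.  73.   0.  66.]
rack 0 -93 -1 [ -27.   25.    8.   73.    0. -114.]
0.0726
```

Run:
```python
from h import *
from scipy.spatial.transform import Rotation as Ro
rows=[];y=[]
for x in(.4,.5,.6,.7):
  for z in(.1,.2,.35):
    for th in(-15,0,30):
      h=np.radians(th); d=np.array([np.sin(h),0,-np.cos(h)]); Y=np.array([0,1,0])
      q=robot.ik([x,0,z],Ro.from_matrix(np.c_[np.cross(Y,d),Y,d]).as_euler('xyz',degrees=True))
      if q is None or abs(q[0])>20: continue
      a=np.radians(q[1]); f=np.radians(q[1]-q[2])
      # unknown: r0,h,L2,A,B,D
      rows+=[[1,0,np.sin(a),np.cos(f),np.sin(f),np.sin(h)],[0,1,np.cos(a),-np.sin(f),np.cos(f),-np.cos(h)]]; y+=[x,z]
s,res,rk,_=np.linalg.lstsq(np.array(rows),np.array(y),rcond=None); print(s,res,rk,len(y))
for q2,q3 in((6,5.6),(4,-34),(17,-19),(30,-2),(23,6),(30,-6),(54,27)):
    print(q2,q3,'elbow r,z',s[0]+s[2]*np.sin(np.radians(q2)),s[1]+s[2]*np.cos(np.radians(q2)))
```

```text
[0.0169625  0.29701794 0.32798846 0.54938771 0.04563297 0.36209069] [3.94696424e-05] 6 62
6 5.6 elbow r,z 0.051246627596055125 0.6232096474319775
4 -34 elbow r,z 0.03984181614551856 0.62420743914355
17 -19 elbow r,z 0.11285704392277288 0.6106748665618553
30 -2 elbow r,z 0.1809567296721677 0.5810642804670677
23 6 elbow r,z 0.14511780029053098 0.5989329115090776
30 -6 elbow r,z 0.1809567296721677 0.5810642804670677
54 27 elbow r,z 0.28231073915365335 0.4898047204241364
```

The tool azimuth (74.6°) differs from q1 (62°), so the arm has a lateral offset of about 0.13 m. That means the hanging motor matters both for the first sweep and for poses with q1 > 0. I'll refit the geometry, locate the table with the box on the left, and check alternatives with negative q1.

```bash
cat > k.py <<'E'
from h import *
from scipy.spatial.transform import Rotation as Ro
def rot(az,th,flip=1):
    a,h=np.radians([az,th]); d=np.array([np.sin(h)*np.cos(a),np.sin(h)*np.sin(a),-np.cos(h)])
    y=np.array([-np.sin(a),np.cos(a),0])*flip; return Ro.from_matrix(np.c_[np.cross(y,d),y,d]).as_euler('xyz',degrees=True),d
E
python3 - <<'E'
from k import *
np.set_printoptions(precision=4,suppress=True)
rows=[];y=[]
for x in(.4,.5,.6,.7):
  for z in(.1,.2,.35):
      q=robot.ik([x,0,z],rot(0,0)[0])
      if q is None: continue
      off=x*np.sin(np.radians(-q[0])); a=np.radians(q[1]); f=np.radians(q[1]-q[2])
      rows+=[[1,0,np.sin(a),np.cos(f),np.sin(f)],[0,1,np.cos(a),-np.sin(f),np.cos(f)]]; y+=[np.sqrt(x*x-off*off),z]
s,res,rk,_=np.linalg.lstsq(np.array(rows),np.array(y),rcond=None); print('off',off,s,res,rk)
print('box tri front-right-bottom', tri((62,165),(328,70)),'front-left-bottom',tri((42,352),(197,83)))
print('table edge', plane('top',[(82,130),(82,340)],0), plane('side',[(352,80),(180,88)],0))
for name,p,az,th,f in [('pk%d'%i,(.463+.088*i,.007+.018*i,.045),101,th,f) for i in range(3) for th in(60,) for f in(1,-1)]+[('tin',(.522,-.132,.02),az,0,1) for az in(0,-30,-60)]+[('sq',(.393,-.2035,.02),az,0,1) for az in(0,-30,-60)]+[('rack',(.667,-.2,.058),-93,0,1),('rack',(.667,-.2,.058),-93,0,-1)]:
    e,d=rot(az,th,f); q=robot.ik(np.array(p)-.054*d,e); print(name,az,th,f,None if q is None else np.round(q))
im=robot.grab_frame('side'); top=robot.grab_frame('top')
a=cv2.resize(top[100:400,0:130],None,fx=2,fy=2); b=cv2.resize(im[0:240,0:360],None,fx=1.5,fy=1.5); o=np.zeros((600,800,3),np.uint8); o[:,:260]=a; o[:360,260:800]=b; cv2.imwrite('pics/left.png',o)
E
```

```text
off 0.12959999999999994 [ 0.     -0.073   0.3371  0.5505  0.0454] [0.] 5
box tri front-right-bottom (array([0.6572, 0.6262, 0.1336]), np.float64(0.02664004930441031)) front-left-bottom (array([0.2181, 0.6565, 0.1005]), np.float64(0.020887783498419608))
table edge [[0.7688 0.6536 0.    ]
 [0.2198 0.6146 0.    ]] [[0.7932 0.8632 0.    ]
 [0.1317 0.8651 0.    ]]
pk0 101 60 1 [ -38.   35.   -3.  105.   35. -157.]
pk0 101 60 -1 [-38.  35.  -3. 105.  35.  23.]
pk1 101 60 1 [ -32.   45.   13.  107.   40. -152.]
pk1 101 60 -1 [-32.  45.  13. 107.  40.  28.]
pk2 101 60 1 [ -27.   58.   33.  111.   43. -147.]
pk2 101 60 -1 [-27.  58.  33. 111.  43.  33.]
tin 0 0 1 [-28.   1. -24.  65.   0. -28.]
tin -30 0 1 [-28.   1. -24.  65.  -0.   2.]
tin -60 0 1 [-28.   1. -24.  65.   0.  32.]
sq 0 0 1 [-44. -17. -41.  67.   0. -44.]
sq -30 0 1 [-44. -17. -41.  67.  -0. -14.]
sq -60 0 1 [-44. -17. -41.  67.   0.  16.]
rack -93 0 1 [-27.  25.   8.  73.   0.  66.]
rack -93 0 -1 [ -27.   25.    8.   73.    0. -114.]
```

View pics/left.png

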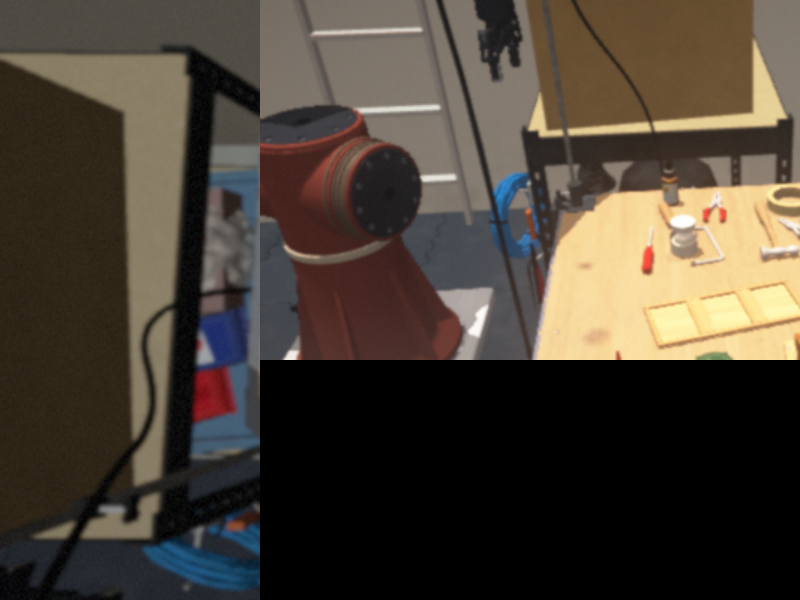

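The arm is near a vertical rod clamped at the bench edge (side px ~(210,133)), which carries the motor, and the box table on the left. The sweep must therefore be tucked in under the motor. I'll check where the rod is and what the projection says about the links.

Run:
```python
from k import *
np.set_printoptions(precision=3,suppress=True)
q1=np.radians(62.18); R=np.array([np.cos(q1),np.sin(q1)]); L=np.array([-R[1],R[0]])
for lat in(-.1,0,.13):
    for z in(.297,.45,.63): print(lat,z,proj('side',[*(L*lat+R*(.035*(z-.297)/.333)),z])[0],end=' ')
    print()
print('rod foot tri',tri((146,318),(210,135)), 'top ray rod end', plane('top',(2,366),0.6),plane('side',(204,2),.5),plane('side',(196,2),.3))
print('bench front edge',plane('top',[(140,330),(320,331),(490,331)],0))
e,d=rot(0,0)
qn=robot.observe()['q']
Q=lambda s,z,q1d: np.r_[np.cos(np.radians(q1d))*s-np.sin(np.radians(q1d))*.1296, np.sin(np.radians(q1d))*s+np.cos(np.radians(q1d))*.1296, z]
for s,z in((.4,.25),(.38,.2),(.36,.3)):
    p=Q(s,z,62.18); print(s,z,p,robot.ik(p,robot.observe()['tcp_rot']))
```

```text
-0.1 0.297 [ 80.316 127.718] -0.1 0.45 [63.836 50.141] -0.1 0.63 [ 40.728 -58.635] 
0 0.297 [ 42.525 119.771] 0 0.45 [23.641 44.024] 0 0.63 [ -2.69  -61.593] 
0.13 0.297 [ -3.42  110.109] 0.13 0.45 [-24.974  36.626] 0.13 0.63 [-54.825 -65.144] 
rod foot tri (array([0.275, 0.453, 0.007]), np.float64(0.0010749720001610914)) top ray rod end [[0.276 0.423 0.6  ]] [[0.352 0.08  0.5  ]] [[0.231 0.91  0.3  ]]
bench front edge [[ 0.245  0.469  0.   ]
 [ 0.243  0.011  0.   ]
 [ 0.243 -0.423  0.   ]]
0.4 0.25 [0.072 0.414 0.25 ] [ 62.18  -26.736 -29.174  87.605   0.001  77.525]
0.38 0.2 [0.063 0.397 0.2  ] [ 62.18  -30.645 -37.126  83.563   0.001  77.525]
0.36 0.3 [0.053 0.379 0.3  ] [ 62.18  -33.195 -28.436  94.802   0.001  77.525]
```

Run:
```python
from k import *
np.set_printoptions(precision=3,suppress=True)
t=cv2.imread('pics/top0.png'); crop(t,100,280,200,120,4,'motor.png')
import itertools
print(proj('top',list(itertools.product((.11,.28),(.10,.27),(.63,.95)))))
```

```text
[[ 243.66   516.068]
 [ 144.155  835.727]
 [ 100.678  516.209]
 [-183.463  837.28 ]
 [ 247.074  368.009]
 [ 160.065  486.552]
 [ 109.715  367.906]
 [-139.458  486.744]]
```

View pics/motor.png

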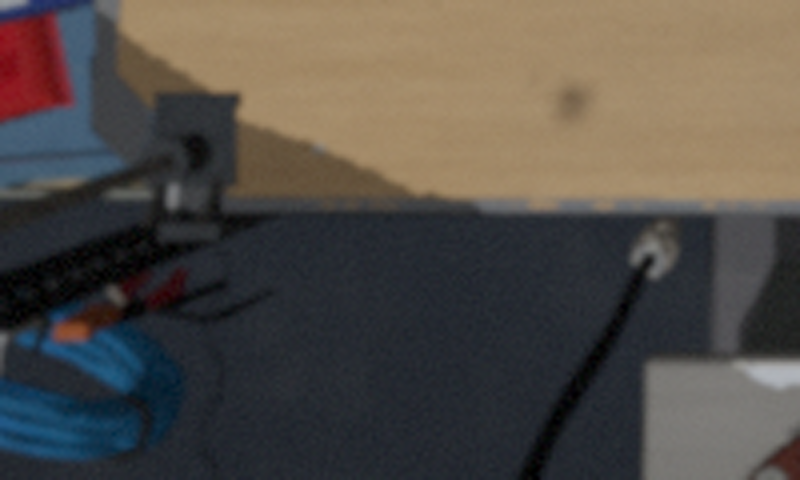

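Only a corner of the motor's region is in view, so nothing is visible of the body itself. Before sweeping I need to know where the forearm lies laterally. I'll tuck the arm in on its current side, away from the motor, and look at it from the side camera.

Run:
```python
from k import *
robot.goto_joints([62.18,-26.7,-29.2,87.6,0,77.5])
robot.goto_joints([62.18,-30,-60,60,80,77.5])
o=robot.observe(); print(o['time'],o['tool_pos'],o['joint_torque'])
s=robot.grab_frame('side'); t=robot.grab_frame('top')
crop(s,0,0,330,240,2.4,'tuck.png')
R=np.array([.4664,.8846]);L=np.array([-.8846,.4664])
for lat in(0,.13): print(lat,[proj('side',[*(R*x+L*lat),z])[0].round() for x,z in((-.169,.59),(0,.52),(.15,.44),(.33,.336))])
```

```text
2.2583 [-0.1605542   0.45998292  0.17423918] [ 1.20445266e-01 -1.98520392e+01  4.48500073e+01  8.32596183e-03
  3.71127784e+00  4.22917001e-04]
0 [array([-109.,  -11.]), array([3., 9.]), array([76., 30.]), array([140.,  51.])]
0.13 [array([-164.,  -18.]), array([-47.,   2.]), array([30., 23.]), array([99., 45.])]
```

View pics/tuck.png

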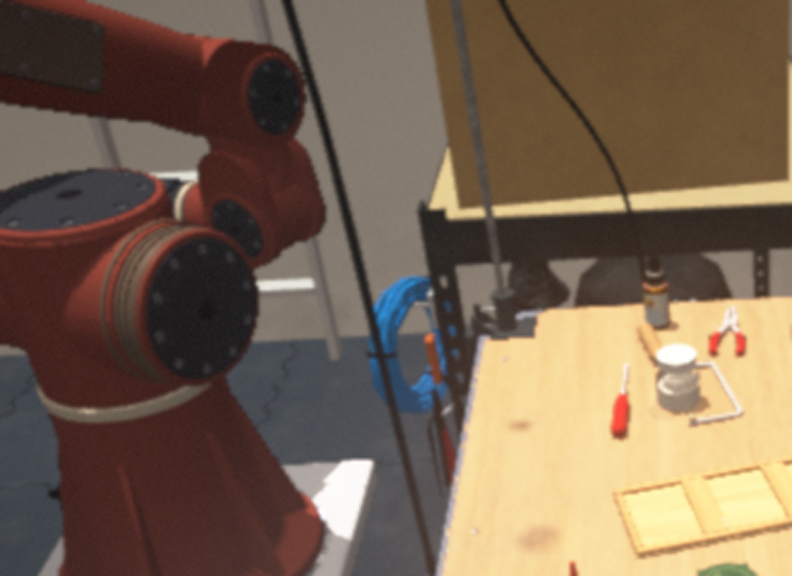

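The forearm lies about 0.1 m left of the base plane and is about 0.115 m thick, with the J4 cap at px (115,40). I'll build a small clearance model for the sweep and the work poses.

```bash
cat > clr.py <<'E'
from k import *
H,L2,A,B,C,D=.297,.3371,.5505,.0454,.139,.2305
def arm(q):  # list of (p0,p1,radius,name)
    q=np.radians(q); f=q[1]-q[2]; p=f+q[3]
    e=np.array([L2*np.sin(q[1]),H+L2*np.cos(q[1])]); w=e+[A*np.cos(f)+B*np.sin(f),-A*np.sin(f)+B*np.cos(f)]
    t=np.array([np.cos(p),-np.sin(p)]); j=w+C*t
    c,s=np.cos(q[0]),np.sin(q[0]); P=lambda a,l:np.array([c*a[0]-s*l,s*a[0]+c*l,a[1]])
    g=lambda x:P(j+x*np.cos(q[4])*t,.1296+x*np.sin(q[4]))
    eb=e+B*np.array([np.sin(f),np.cos(f)])
    return [(P([0,H],.12),P(e,.12),.065,'upper'),(P(e,.05),P(e,.17),.065,'elbow'),(P(eb,.1),P(w,.1),.06,'fore'),(P(w,.08),P(w,.15),.06,'w4'),(P(w,.13),P(j,.13),.055,'w5'),(P(j,.13),g(D-.0),.055,'tool'),(g(D),g(D+.073),.05,'fing')]
BOX={'motor':((.11,.10,.63),(.28,.27,.95)),'rod':((.265,.443,0),(.285,.463,1.2)),'shelf':((.2,.6,-.5),(.8,1.5,.8)),'wall':((.81,-2,-1),(1,2,2)),'bench':((.243,-.47,-.1),(.8,.47,0)),'cart':((-.3,-.2,-.1),(.13,.2,0))}
def clear(q,skip=()):
    m=(9,)
    for a,b,r,n in arm(q):
        pts=a+(b-a)*np.linspace(0,1,15)[:,None]
        for k,(lo,hi) in BOX.items():
            if k in skip or (k=='cart' and n in('upper','elbow')): continue
            d=np.linalg.norm(pts-np.clip(pts,lo,hi),axis=1).min()-r
            if d<m[0]: m=(round(float(d),3),n,k)
    return m
def path(a,b,n=25,skip=()): return min((clear(np.array(a)+(np.array(b)-a)*x,skip) for x in np.linspace(0,1,n)),key=lambda m:m[0])
E
python3 - <<'E'
from clr import *
q=robot.observe()['q']; print('fk check',arm(q)[5][1],robot.observe()['tool_pos'],clear(q))
tk=[62,-30,-62,58,-85,77]
for q2,q3 in((-30,-62),(-36,-62),(-40,-62),(-45,-62)):
    q=[62,q2,q3,90-q2+q3,-85,77]; print('tuck',q2,'turn',path(robot.observe()['q'],q),'sweep',path(q,[-30]+q[1:]))
def best(name,p,azs,ths,fs=(1,-1)):
    r=[]
    for az in azs:
        for th in ths:
            e,d=rot(az,th,1); q=robot.ik(np.array(p)-.054*d,e)
            if q is not None: r.append((clear(q,('bench',)),az,th,np.round(q)))
    r.sort(key=lambda x:-x[0][0]); print(name,*r[:3],sep='\n   ')
best('tin',(.522,-.132,.022),range(-180,180,15),(0,)); best('tin tilt',(.522,-.132,.022),range(-180,180,15),(15,25))
best('sq tin',(.393,-.2035,.022),[0],(0,)); best('sq tilt',(.393,-.2035,.022),range(-180,180,15),(15,25))
best('bottle sq',(.391,-.205,.045),range(-180,180,15),(50,60)); best('bottle rd',(.526,-.133,.045),range(-180,180,15),(50,60))
best('rackR',(.667,-.2,.058),[87,-93],(0,15,30)); best('rackM',(.668,-.152,.058),[87,-93],(0,15,30))
for i in(1,2,0): best('pk%d'%i,(.463+.088*i,.007+.018*i,.045),[101,-79],(0,30,45,60))
E
```

```text
fk check [-0.16043392  0.45982932  0.1747072 ] [-0.16060831  0.4599208   0.17437228] (0.148, 'fore', 'motor')
tuck -30 turn (-0.042, 'fing', 'bench') sweep (0.051, 'fore', 'motor')
tuck -36 turn (-0.027, 'fing', 'bench') sweep (0.063, 'fore', 'motor')
tuck -40 turn (-0.016, 'fing', 'bench') sweep (0.07, 'fore', 'motor')
tuck -45 turn (0.002, 'fing', 'bench') sweep (0.075, 'fore', 'motor')
tin
   ((-0.038, 'elbow', 'motor'), -180, 0, array([-28.,   1., -24.,  65.,   0., 152.]))
   ((-0.038, 'elbow', 'motor'), -165, 0, array([-28.,   1., -24.,  65.,   0., 137.]))
   ((-0.038, 'elbow', 'motor'), -150, 0, array([-28.,   1., -24.,  65.,   0., 122.]))
tin tilt
   ((0.039, 'fore', 'motor'), -15, 25, array([-32., -33., -56.,  43.,   7., -16.]))
   ((0.037, 'fore', 'motor'), -30, 25, array([-28., -32., -55.,  42.,  -1.,   2.]))
   ((0.026, 'fore', 'motor'), 0, 25, array([-36., -30., -54.,  46.,  14., -33.]))
sq tin
   ((-0.008, 'fore', 'motor'), 0, 0, array([-44., -18., -40.,  67.,   0., -44.]))
sq tilt
   ((0.073, 'fore', 'motor'), -75, 25, array([-34., -44., -62.,  53., -16.,  38.]))
   ((0
[... 1369 characters left out ...]
bow', 'motor'), 101, 45, array([ -29.,   30.,    2.,   94.,   33., -139.]))
   ((-0.039, 'fore', 'motor'), 101, 0, array([ -11.,    2.,  -21.,   68.,    0., -112.]))
pk2
   ((0.002, 'w4', 'wall'), 101, 45, array([ -24.,   43.,   19.,   96.,   36., -134.]))
   ((-0.022, 'elbow', 'motor'), 101, 30, array([ -19.,   31.,    9.,   84.,   26., -124.]))
   ((-0.035, 'w4', 'wall'), 101, 60, array([ -27.,   58.,   33.,  111.,   43., -147.]))
pk0
   ((0.038, 'elbow', 'motor'), 101, 60, array([ -38.,   35.,   -3.,  105.,   35., -157.]))
   ((-0.01, 'fore', 'motor'), -79, 30, array([  2., -15., -40.,  60., -30.,  80.]))
   ((-0.016, 'fore', 'motor'), -79, 45, array([ 10.,  -8., -39.,  58., -45.,  88.]))
```

The model's FK matches the arm. An under-motor sweep with the tool tucked to the right clears by 5–7 cm. Work poses with the elbow forward (tool leaning toward −y) are clear as well. What remains is choosing where the elbow should cross over.

```bash
cat >> clr.py <<'E'
BOX['rshelf']=((.1,-1.5,-.5),(.9,-.52,.45))
E
python3 - <<'E'
from clr import *
q0=robot.observe()['q']
N=lambda q1,q2,q3,p=90,q5=-85:[q1,q2,q3,float(np.clip(p-q2+q3,-105,120)),q5,77]
a=[62.18,-26.7,-29.2,87.6,80,77]; b=[62.18,-26.7,-29.2,87.6,-85,77]
print('raise',path(q0,a),'turn',path(a,b),'tuck',path(b,N(62,-46,-62)))
for q1 in(-60,-80,-90,-100,-110,-120,-130,-145):
    ps=[N(62,-46,-62),N(q1,-46,-62),N(q1,-46,10),N(q1,0,60),N(q1,42,60),N(-60,42,40)]
    print(q1,[path(x,y,30) for x,y in zip(ps,ps[1:])])
print('direct over at -45', path(N(-45,-46,-62),N(-45,42,40)))
for q1 in (-45,-60,-75,-90): print(q1,path(N(q1,-33,-20),N(q1,33,30)))
E
```

```text
raise (0.012, 'fore', 'motor') turn (0.012, 'fore', 'motor') tuck (0.012, 'fore', 'motor')
-60 [(0.057, 'fore', 'motor'), (-0.015, 'fore', 'motor'), (-0.065, 'elbow', 'motor'), (-0.05, 'elbow', 'motor'), (-0.055, 'tool', 'rshelf')]
-80 [(0.015, 'fore', 'motor'), (-0.034, 'fore', 'motor'), (-0.061, 'elbow', 'motor'), (-0.012, 'fore', 'motor'), (-0.055, 'tool', 'rshelf')]
-90 [(-0.004, 'fore', 'motor'), (-0.05, 'fore', 'motor'), (-0.054, 'upper', 'motor'), (0.002, 'fore', 'motor'), (-0.055, 'tool', 'rshelf')]
-100 [(-0.005, 'fore', 'motor'), (-0.06, 'fore', 'motor'), (-0.06, 'fore', 'motor'), (0.019, 'fore', 'motor'), (-0.055, 'tool', 'rshelf')]
-110 [(-0.005, 'fore', 'motor'), (-0.06, 'fore', 'motor'), (-0.06, 'fore', 'motor'), (0.037, 'fore', 'motor'), (-0.055, 'tool', 'rshelf')]
-120 [(-0.005, 'fore', 'motor'), (-0.06, 'fore', 'motor'), (-0.06, 'fore', 'motor'), (0.056, 'fore', 'motor'), (-0.055, 'tool', 'rshelf')]
-130 [(-0.005, 'fore', 'motor'), (-0.06, 'fore', 'motor'), (-0.06, 'fore', 'motor'), (0.074, 'fore', 'motor'), (-0.055, 'tool', 'rshelf')]
-145 [(-0.005, 'fore', 'motor'), (-0.013, 'fore', 'motor'), (-0.013, 'fore', 'motor'), (0.098, 'elbow', 'motor'), (-0.055, 'tool', 'rshelf')]
direct over at -45 (-0.065, 'elbow', 'motor')
-45 (-0.065, 'elbow', 'motor')
-60 (-0.065, 'elbow', 'motor')
-75 (-0.063, 'elbow', 'motor')
-90 (-0.054, 'elbow', 'motor')
```

The elbow would have to pass right beside the motor to reach the elbow-forward poses. Tools tilted outward would let every pose keep the elbow behind and below it (q2 ≤ −30). I'll search for that.

```bash
sed -i "s/P(\[0,H\],.12),P(e,.12)/P([0,H],.13),P(e,.13)/; s/P(e,.05),P(e,.17)/P(e,.07),P(e,.19)/; s/P(eb,.1),P(w,.1)/P(eb,.13),P(w,.13)/" clr.py
python3 - <<'E'
from clr import *
def best(name,p,azs,ths,n=3):
    r=[]
    for az in azs:
        for th in ths:
            e,d=rot(az,th,1); q=robot.ik(np.array(p)-.054*d,e)
            if q is not None: r.append((clear(q,('bench',)),az,th,np.round(q)))
    r.sort(key=lambda x:-x[0][0]); print(name,*r[:n],sep='\n   ')
A=range(-180,180,10)
best('tin rd',(.523,-.132,.022),A,(15,20,25,30,35)); best('tin sq',(.393,-.2035,.022),A,(0,10,15,20,25,30))
best('bottle sq',(.391,-.205,.05),A,(35,40,45,50,55,60)); best('bottle rd',(.526,-.133,.05),A,(35,40,45,50,55,60))
for y in(-.2,-.152): best('rack thick',(.667,y,.067),[-3],range(30,75,5))
for i in range(3): best('pk%d thick'%i,(.463+.088*i+.005,.007+.018*i-.03,.065),[11.4],range(20,75,5))
E
```

```text
tin rd
   ((0.064, 'fore', 'motor'), -20, 30, array([-31., -41., -63.,  39.,   6., -10.]))
   ((0.061, 'fore', 'motor'), -30, 30, array([-27., -39., -62.,  37.,  -1.,   2.]))
   ((0.057, 'fore', 'motor'), -10, 30, array([-35., -40., -62.,  40.,  12., -22.]))
tin sq
   ((0.067, 'fore', 'motor'), -60, 20, array([-40., -47., -63.,  55.,  -7.,  19.]))
   ((0.052, 'fore', 'motor'), -80, 25, array([-33., -40., -60.,  53., -18.,  44.]))
   ((0.051, 'fore', 'motor'), -70, 20, array([-37., -42., -60.,  55., -11.,  31.]))
bottle sq
   ((0.062, 'fore', 'motor'), -90, 55, array([-15., -31., -62.,  39., -52.,  65.]))
   ((0.062, 'fore', 'motor'), -90, 60, array([-13., -28., -63.,  34., -57.,  65.]))
   ((0.061, 'fore', 'motor'), -90, 50, array([-17., -34., -61.,  43., -47.,  64.]))
bottle rd
   ((0.059, 'fore', 'motor'), -60, 45, array([-12., -32., -60.,  28., -32.,  38.]))
   ((0.052, 'fore', 'motor'), -50, 35, array([-19., -36., -58.,  37., -17.,  26.]))
   ((0.052, 'w4', 'wall'), 120, 40, array([ -36.,   43.,   20.,  105.,   15., -161.]))
rack thick
   ((-0.0, 'fore', 'motor'), -3, 60, array([
[... 391 characters left out ...]
007, 'fore', 'motor'), -3, 45, array([-32., -21., -51.,  19.,  20., -22.]))
pk0 thick
   ((0.045, 'fore', 'motor'), 11.4, 20, array([-27., -44., -56.,  62.,  12., -36.]))
pk1 thick
   ((0.066, 'fore', 'motor'), 11.4, 35, array([-24., -43., -61.,  43.,  20., -31.]))
   ((0.036, 'fore', 'motor'), 11.4, 30, array([-23., -36., -55.,  46.,  16., -30.]))
   ((0.009, 'fore', 'motor'), 11.4, 25, array([-21., -30., -49.,  49.,  13., -30.]))
pk2 thick
   ((0.042, 'fore', 'motor'), 11.4, 45, array([-20., -30., -58.,  22.,  22., -24.]))
   ((0.02, 'fore', 'motor'), 11.4, 40, array([-19., -26., -52.,  28.,  19., -24.]))
   ((-0.004, 'fore', 'motor'), 11.4, 35, array([-18., -21., -47.,  33.,  16., -25.]))
```

```bash
cat >> clr.py <<'E'
def G(p,az,th,flip=1):
    e,d=rot(az,th,flip); return np.array(p)-.054*d,e
def solve(p,az,th,flip=1): return robot.ik(*G(p,az,th,flip))
E
python3 - <<'E'
from clr import *
q0=robot.observe()['q']
a=[62.18,-40,-43,87,80,77]; b=a[:4]+[-85,77]; c=[62.18,-42,-62,70,-85,60]; d=[-25]+c[1:]
for n,x,y in(('raise',q0,a),('turn',a,b),('tuck',b,c),('sweep',c,d)): print(n,path(x,y,40))
hov=np.array([.523,-.132,.20])
for n,p,az,th in(('tinhov',(.523,-.132,.12),-20,25),('tin',(.523,-.132,.021),-20,25),('tmp',(.38,-.08,.021),-60,25),('tmphov',(.38,-.08,.1),-60,25),('sq',(.393,-.2035,.021),-70,25),('sqhov',(.393,-.2035,.1),-70,25),('bsq',(.391,-.205,.05),-90,48),('bsqhov',(.391,-.205,.12),-90,48),('brd',(.526,-.133,.05),-60,48),('brdhov',(.526,-.133,.12),-60,48)):
    q=solve(p,az,th)
    if q is None: print(n,None); continue
    print(n,np.round(q),clear(q,('bench',)),'from d',path(d,q,30,('bench',)))
E
```

```text
raise (0.03, 'w4', 'motor')
turn (0.03, 'w4', 'motor')
tuck (0.03, 'w4', 'motor')
sweep (0.068, 'fore', 'motor')
tinhov [-30. -38. -49.  55.   4. -10.] (0.009, 'fore', 'motor') from d (0.009, 'fore', 'motor')
tin [-30. -33. -56.  42.   4. -10.] (0.03, 'fore', 'motor') from d (0.03, 'fore', 'motor')
tmp None
tmphov None
sq None
sqhov None
bsq [-18. -34. -61.  44. -45.  64.] (0.06, 'fore', 'motor') from d (0.06, 'fore', 'motor')
bsqhov [-18. -40. -57.  54. -45.  64.] (0.05, 'fore', 'motor') from d (0.05, 'fore', 'motor')
brd [-11. -33. -62.  25. -34.  38.] (0.068, 'fore', 'motor') from d (0.068, 'fore', 'motor')
brdhov [-11. -40. -58.  35. -34.  38.] (0.061, 'fore', 'motor') from d (0.061, 'fore', 'motor')
```

Run:
```python
from clr import *
a=[62.18,-40,-43,87,80,77]; b=a[:4]+[-85,77]; c=[62.18,-42,-62,70,-85,60]
for q in(a,b,c): robot.goto_joints(q)
for q1 in(45,30,15,0,-12,-25):
    robot.goto_joints([q1]+c[1:]); o=robot.observe(); print(round(o['time'],1),np.round(o['q'][0],1),np.round(o['joint_torque'][:3],1),np.round(o['ft_force'],1))
for n,p in(('sq',(.393,-.2035,.021)),('sqhov',(.393,-.2035,.08)),('tmpA',(.38,-.08,.021)),('tmpB',(.42,-.1,.021)),('tmpC',(.47,-.215,.021)),('tmpCh',(.47,-.215,.08))):
    r=[]
    for az in range(-180,180,5):
        q=solve(p,az,25)
        if q is not None: r.append((clear(q,('bench',)),az,np.round(q)))
    r.sort(key=lambda x:-x[0][0]); print(n,*r[:2])
```

```text
6.9 44.9 [ -1.9 -14.6  48.9] [-0.3 -0.  -0.6]
7.3 30.0 [ -2.  -14.6  49. ] [0.1 0.  0.1]
7.8 15.1 [ -2.  -14.6  49. ] [-0.8 -1.1 -0.5]
8.2 0.1 [ -2.  -14.6  49. ] [ 0.3  0.2 -0.5]
8.6 -11.9 [ -2.  -14.6  49. ] [ 0.3 -0.1 -0.1]
9.1 -24.9 [ -2.  -14.6  49. ] [1.9 0.6 0.1]
sq ((0.066, 'fore', 'motor'), -75, array([-34., -44., -62.,  52., -16.,  38.])) ((0.052, 'fore', 'motor'), -80, array([-33., -40., -60.,  53., -18.,  44.]))
sqhov ((0.05, 'fore', 'motor'), -75, array([-34., -47., -58.,  60., -16.,  38.])) ((0.038, 'fore', 'motor'), -80, array([-33., -43., -55.,  60., -18.,  44.]))
tmpA ((0.07, 'fore', 'motor'), -80, array([-15., -42., -61.,  60., -23.,  63.])) ((0.054, 'fore', 'motor'), -85, array([-14., -37., -58.,  61., -24.,  69.]))
tmpB ((0.076, 'fore', 'motor'), -65, array([-19., -44., -62.,  54., -18.,  43.])) ((0.061, 'fore', 'motor'), -70, array([-18., -40., -59.,  54., -19.,  49.]))
tmpC ((0.044, 'fore', 'motor'), -35, array([-40., -39., -60.,  44.,   2.,  -5.])) ((0.044, 'fore', 'motor'), -30, array([-42., -39., -60.,  45.,   5., -11.]))
tmpCh ((0.036, 'fore', 'motor'), -30, array([-42., -43., -56.,  52.,   5., -11.])) ((0.035, 'fore', 'motor'), -35, array([-40., -42., -56.,  52.,   2.,  -5.]))
```

```bash
cat > act.py <<'E'
from clr import *
from meas import *
def find_tin(n='top'):
    im=robot.grab_frame(n); bl=blobs(hsvmask(im,*GREEN,(300,150,140,160)),100)
    if not bl: return None
    m=cv2.moments(bl[0][2]); return plane(n,(m['m10']/m['m00'],m['m01']/m['m00']),.024)[0],bl[0][0]
def go(p,az,th,flip=1,q=None):
    q=solve(p,az,th,flip) if q is None else q; c=path(robot.observe()['q'],q,30,('bench',)); print('go',np.round(p,3),c)
    if c[0]<.0: raise SystemExit('clearance')
    robot.goto_joints(q)
def to(p,az,th,vel=.1,guard=None): r=robot.line_to(G(p,az,th)[0],vel=vel,guard=guard); return r
def st(): o=robot.observe(); print('t',round(o['time'],1),'w',round(o['gripper_width'],4),'gf',round(o['gripper_force'],1),'ft',np.round(o['ft_force'],1),'tcp',np.round(o['tool_pos'],4)); return o
E
python3 - <<'E'
from act import *
np.set_printoptions(precision=4,suppress=True)
p,a=find_tin(); print(p,a)
if a>250 and np.linalg.norm(p[:2]-[.522,-.132])<.08:
    x,y=p[0]+.001,p[1]
    robot.set_gripper(.085)
    go((x,y,.08),-20,25); to((x,y,.021),-20,25,.08,guard=15); st()
    robot.set_gripper(.055); st()
    to((x,y,.07),-20,25); st()
E
```

```text
[ 0.5213 -0.1314  0.024 ] 369.0
go [ 0.522 -0.131  0.08 ] (0.023, 'fore', 'motor')
t 11.6 w 0.0846 gf 0.0 ft [0.3 0.3 0.1] tcp [ 0.5012 -0.1238  0.0705]
t 12.0 w 0.0599 gf 64.9 ft [-3.3  0.7  7.2] tcp [ 0.5017 -0.124   0.0714]
t 12.6 w 0.0592 gf 64.6 ft [-0.5 -0.6 -1.8] tcp [ 0.5006 -0.1235  0.1183]
```

Run:
```python
from act import *
np.set_printoptions(precision=4,suppress=True)
T=(.38,-.085)
go((*T,.07),-80,25); st()
print(to((*T,.0215),-80,25,.06,guard=6)); st()
robot.set_gripper(.085); to((*T,.075),-80,25); st()
robot.goto_joints([-15,-42,-58,60,-45,64])
p=find_tin(); print(p)
crop(robot.grab_frame('top'),300,180,150,130,5,'t1.png')
```

```text
go [ 0.38  -0.085  0.07 ] (0.026, 'fore', 'motor')
t 13.7 w 0.06 gf 64.7 ft [ 0.6  0.3 -0.8] tcp [ 0.3761 -0.0626  0.1186]
True
t 14.5 w 0.0599 gf 65.1 ft [-0.3 -0.3  4.2] tcp [ 0.3755 -0.0624  0.0714]
t 15.6 w 0.085 gf 0.0 ft [-0.5 -0.7 -0.5] tcp [ 0.3758 -0.0625  0.1234]
None
```

View pics/t1.png

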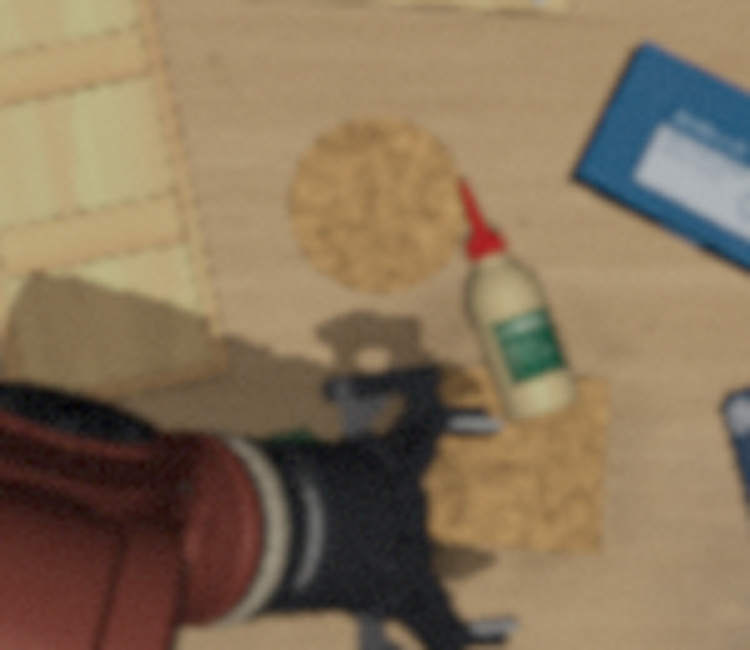

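That was my error: the parking move swung the gripper into the bottle. It now lies on its side, with its base at crop (543,403) and spout tip at (462,182), off the round coaster's right edge. The tin is partly visible beneath the arm. I need to measure the bottle's pose and find a way to right it that keeps clear of the motor.

Run:
```python
from act import *
np.set_printoptions(precision=3,suppress=True)
C=lambda x,y:(300+x/5,180+y/5)
b,s,t=[plane('top',C(*c),.02)[0] for c in((543,403),(503,285),(462,182))]; print(b,s,t,'len',np.linalg.norm(t-b),'az',np.degrees(np.arctan2(*(t-b)[1::-1])))
st()
def opts(n,p,azs,ths,k=4,fl=(1,)):
    r=[]
    for az in azs:
        for th in ths:
            q=solve(p,az,th)
            if q is not None:
                c=clear(q,('bench',))
                if c[0]>-.01: r.append((c,az,th,np.round(q)))
    r.sort(key=lambda x:-x[0][0]); print(n,len(r),*r[:k],sep='\n   ')
u=(t-b)/np.linalg.norm(t-b); az=np.degrees(np.arctan2(u[1],u[0])); g=b+u*.045; g[2]=.022
opts('pick now',g,[az],range(-20,50,5),6)
A=range(-180,180,10)
opts('place rd',(.526,-.133,.05),A,(65,70,75,80,85),8)
for xy in((.36,-.1),(.36,-.15),(.4,-.15),(.42,-.05),(.5,-.2)): opts('near down %s'%(xy,),(*xy,.022),A,(0,5,10),3)
```

```text
[ 0.421 -0.216  0.02 ] [ 0.481 -0.196  0.02 ] [ 0.535 -0.176  0.02 ] len 0.12041257865679403 az 19.164993817774945
t 16.1 w 0.0853 gf 0.0 ft [-0.2  0.6 -0.8] tcp [ 0.367 -0.133  0.145]
pick now
   0
place rd
   18
   ((0.047, 'elbow', 'motor'), 30, 85, array([ -64.,   18.,  -37.,   71.,   84., -127.]))
   ((0.046, 'w4', 'wall'), -100, 85, array([  2.,  57.,  12., 112., -77., 157.]))
   ((0.039, 'elbow', 'motor'), 40, 75, array([ -62.,   18.,  -30.,   78.,   71., -128.]))
   ((0.033, 'fore', 'motor'), -70, 65, array([ -3., -15., -58.,   7., -57.,  45.]))
   ((0.029, 'w4', 'rshelf'), 40, 80, array([ -62.,   27.,  -25.,   88.,   74., -141.]))
   ((0.026, 'fore', 'motor'), -70, 70, array([ -1., -11., -60.,  -4., -61.,  41.]))
   ((0.024, 'elbow', 'motor'), 50, 65, array([ -58.,   18.,  -23.,   82.,   60., -127.]))
   ((0.021, 'w4', 'wall'), -110, 75, array([ -0.,  51.,  14., 104., -65., 144.]))
near down (0.36, -0.1)
   79
   ((0.06, 'fore', 'motor'), -70, 10, array([-31., -46., -60.,  68.,  -6.,  39.]))
   ((0.059, 'fore', 'motor'), 20, 10, array([-43., -47., -61.,  72.,   9., -63.]))
 
[... 252 characters left out ...]
 -61.,  68.,   6., -36.]))
   ((0.054, 'fore', 'motor'), -60, 10, array([-39., -45., -60.,  66.,  -4.,  20.]))
near down (0.4, -0.15)
   20
   ((0.029, 'fore', 'motor'), -30, 10, array([-39., -38., -55.,  62.,   2.,  -9.]))
   ((0.028, 'fore', 'motor'), -40, 10, array([-38., -37., -55.,  62.,  -0.,   2.]))
   ((0.028, 'fore', 'motor'), -20, 10, array([-41., -38., -55.,  63.,   4., -20.]))
near down (0.42, -0.05)
   30
   ((0.041, 'fore', 'motor'), -20, 10, array([-25., -39., -56.,  63.,   1.,  -5.]))
   ((0.041, 'fore', 'motor'), -10, 10, array([-27., -39., -56.,  63.,   3., -16.]))
   ((0.039, 'fore', 'motor'), -30, 10, array([-24., -38., -56.,  62.,  -1.,   6.]))
near down (0.5, -0.2)
   0
```

```bash
cat > srch.py <<'E'
from act import *
def fr(b,d,s=1):
    y=np.cross(b,d); y*=s/np.linalg.norm(y); return np.c_[np.cross(y,d),y,d]
def dv(az,th): return rot(az,th)[1]
def eul(R): return Ro.from_matrix(R).as_euler('xyz',degrees=True)
def picks(g,b,psimax=20,cmin=0.0):
    out=[]
    for az in range(-180,180,10):
        for th in(0,5,10,15,20,25,30,35,40):
            d=dv(az,th); R=fr(b,d); psi=np.degrees(np.arcsin(abs(R[2,1])))
            if psi>psimax: continue
            for s in(1,-1):
                R=fr(b,d,s); q=robot.ik(g-.054*d,eul(R))
                if q is None: continue
                c=clear(q,('bench',))
                if c[0]>cmin: out.append((c[0],az,th,s,round(psi),round(np.degrees(np.arccos(d@b))),np.round(q)))
    return sorted(out,key=lambda x:-x[0])
E
python3 - <<'E'
from srch import *
np.set_printoptions(precision=3,suppress=True)
b=np.array([.421,-.216,.02]); u=np.array([.114,.040,0]); u/=np.linalg.norm(u)
for l in(.04,.055):
    g=b+u*l; r=picks(g,u,25,-.02); print(l,len(r)); [print('  ',x) for x in r[:6]]; [print('  a',x) for x in sorted(r,key=lambda x:-x[5])[:5]]
# place upright elbow-behind: how large th anywhere near
r=[]
for x in(.36,.4,.44,.48,.526):
  for y in(-.2,-.133,-.09,-.05):
    for az in range(-110,40,10):
      for th in(60,65,70,75,80):
        q=solve((x,y,.055),az,th)
        if q is not None and q[1]<0:
            c=clear(q,('bench',))
            if c[0]>0.01: r.append((th,c[0],x,y,az,np.round(q)))
r.sort(key=lambda x:(-x[0],-x[1])); print(len(r)); [print(x) for x in r[:8]]
E
```

```text
0.04 92
   (0.061, -30, 25, 1, 19, 74, array([-42., -44., -63.,  47.,   5., -63.]))
   (0.061, -30, 25, -1, 19, 74, array([-42., -44., -63.,  47.,   5., 117.]))
   (0.058, -40, 25, 1, 22, 78, array([-38., -42., -62.,  45.,  -1., -60.]))
   (0.058, -40, 25, -1, 22, 78, array([-38., -42., -62.,  45.,  -1., 120.]))
   (0.055, -20, 25, 1, 16, 71, array([-45., -43., -62.,  48.,  10., -65.]))
   (0.055, -20, 25, -1, 16, 71, array([-45., -43., -62.,  48.,  10., 115.]))
  a (-0.006, -160, 40, 1, 1, 130, array([-24.,  35.,   8.,  94., -27., -36.]))
  a (-0.006, -160, 40, -1, 1, 130, array([-24.,  35.,   8.,  94., -27., 144.]))
  a (0.011, -170, 40, 1, 8, 129, array([-26.,  39.,  13.,  98., -22., -41.]))
  a (0.011, -170, 40, -1, 8, 129, array([-26.,  39.,  13.,  98., -22., 139.]))
  a (0.026, -180, 40, 1, 16, 127, array([-29.,  42.,  17., 101., -18., -47.]))
0.055 92
   (0.05, -30, 25, 1, 19, 74, array([-40., -40., -61.,  45.,   4., -61.]))
   (0.05, -30, 25, -1, 19, 74, array([-40., -40., -61.,  45.,   4., 119.]))
   (0.047, -40, 25, 1, 22, 78, array([-36., -39., -60.,  44.,  -1., -59.]))
  
[... 213 characters left out ...]
   9., 117.]))
  a (0.002, -160, 40, 1, 1, 130, array([-23.,  38.,  11.,  95., -26., -35.]))
  a (0.002, -160, 40, -1, 1, 130, array([-23.,  38.,  11.,  95., -26., 145.]))
  a (0.017, -170, 40, 1, 8, 129, array([-25.,  41.,  16.,  99., -22., -41.]))
  a (0.017, -170, 40, -1, 8, 129, array([-25.,  41.,  16.,  99., -22., 139.]))
  a (-0.014, -150, 40, 1, 9, 129, array([-21.,  33.,   5.,  90., -30., -30.]))Traceback (most recent call last):
  File "<stdin>", line 12, in <module>
  File "clr.py", line 25, in solve
    def solve(p,az,th,flip=1): return robot.ik(*G(p,az,th,flip))
                                      ~~~~~~~~^^^^^^^^^^^^^^^^^^
ValueError: time passes only in moves, steps and waits
```

Run:
```python
from srch import *
np.set_printoptions(precision=3,suppress=True)
b=np.array([.421,-.216,.02]); u=np.array([.114,.040,0]); u/=np.linalg.norm(u); g=b+u*.045
q0=robot.observe()['q']
for az,th in((-30,20),(-20,20),(-30,25),(-20,25)):
    d=dv(az,th)
    for s in(1,-1):
        q=robot.ik(g-.061*d,eul(fr(u,d,s)))
        if q is None: continue
        print('pickA',az,th,s,clear(q,('bench',)),np.round(q))
        for az2 in(25,15,5):
            Rz=Ro.from_euler('z',az2-az,degrees=True).as_matrix()
            for xy in((.40,-.2),(.37,-.2)):
                q2=robot.ik(np.array([*xy,.02])-.061*Rz@d,eul(Rz@fr(u,d,s)))
                if q2 is not None: print('   lay',az2,xy,clear(q2,('bench',)),np.round(q2))
# pick B at (.39,-.2) bottle heading 60..75 with az -75
for hb in(55,65):
    ub=np.array([np.cos(np.radians(hb)),np.sin(np.radians(hb)),0])
    for az in(-70,-80):
        for th in(20,25):
            d=dv(az,th)
            for s in(1,-1):
                R=fr(ub,d,s); q=robot.ik(np.array([.39,-.2,.02])-.061*d,eul(R))
                if q is not None: print('pickB',hb,az,th,s,'psi',round(np.degrees(np.arcsin(abs(R[2,1])))),'al',round(np.degrees(np.arccos(d@ub))),clear(q,('bench',)),np.round(q))
```

```text
pickA -30 20 1 (0.025, 'fore', 'motor') [-40. -35. -55.  50.   4. -61.]
   lay 25 (0.4, -0.2) (-0.015, 'fore', 'motor') [ -57.  -29.  -51.   66.   20. -133.]
   lay 25 (0.37, -0.2) (-0.002, 'fore', 'motor') [ -61.  -34.  -54.   69.   20. -137.]
   lay 15 (0.4, -0.2) (0.007, 'fore', 'motor') [ -57.  -35.  -55.   64.   19. -122.]
   lay 15 (0.37, -0.2) (0.022, 'fore', 'motor') [ -61.  -41.  -58.   68.   19. -126.]
   lay 5 (0.4, -0.2) (0.029, 'fore', 'motor') [ -56.  -41.  -58.   63.   17. -110.]
   lay 5 (0.37, -0.2) (0.049, 'fore', 'motor') [ -60.  -48.  -62.   67.   18. -115.]
pickA -30 20 -1 (0.025, 'fore', 'motor') [-40. -35. -55.  50.   4. 119.]
   lay 25 (0.4, -0.2) (-0.015, 'fore', 'motor') [-57. -29. -51.  66.  20.  47.]
   lay 25 (0.37, -0.2) (-0.002, 'fore', 'motor') [-61. -34. -54.  69.  20.  43.]
   lay 15 (0.4, -0.2) (0.007, 'fore', 'motor') [-57. -35. -55.  64.  19.  58.]
   lay 15 (0.37, -0.2) (0.022, 'fore', 'motor') [-61. -41. -58.  68.  19.  54.]
   lay 5 (0.4, -0.2) (0.029, 'fore', 'motor') [-56. -41. -58.  63.  17.  70.]
   lay 5 (0.37, -0.2) (0.049, 'fore', 'motor
[... 3173 characters left out ...]
 107 (0.056, 'fore', 'motor') [-32. -42. -60.  54. -18. -87.]
pickB 55 -80 25 -1 psi 18 al 107 (0.056, 'fore', 'motor') [-32. -42. -60.  54. -18.  93.]
pickB 65 -70 20 1 psi 14 al 104 (0.056, 'fore', 'motor') [ -37.  -44.  -60.   56.  -11. -102.]
pickB 65 -70 20 -1 psi 14 al 104 (0.056, 'fore', 'motor') [-37. -44. -60.  56. -11.  78.]
pickB 65 -80 20 1 psi 12 al 106 (0.036, 'fore', 'motor') [ -35.  -38.  -57.   57.  -14. -100.]
pickB 65 -80 20 -1 psi 12 al 106 (0.036, 'fore', 'motor') [-35. -38. -57.  57. -14.  80.]
pickB 65 -80 25 1 psi 15 al 110 (0.056, 'fore', 'motor') [-32. -42. -60.  54. -18. -97.]
pickB 65 -80 25 -1 psi 15 al 110 (0.056, 'fore', 'motor') [-32. -42. -60.  54. -18.  83.]
```

```bash
cat >> srch.py <<'E'
def gq(q):
    c=path(robot.observe()['q'],q,30,('bench',)); print('gq',c,np.round(q))
    if c[0]<0: raise SystemExit('clearance')
    robot.goto_joints(q)
E
python3 - <<'E'
from srch import *
np.set_printoptions(precision=4,suppress=True)
b=np.array([.421,-.216,.02]); u=np.array([.114,.040,0]); u/=np.linalg.norm(u); g=b+u*.045
d=dv(-30,20); R=fr(u,d,-1); up=np.array([0,0,.07])
gq(robot.ik(g-.061*d+up,eul(R))); robot.set_gripper(.052)
print('touch',robot.line_to(g-.061*d,vel=.05,guard=5)); st()
robot.set_gripper(.03); st()
robot.line_to(g-.061*d+up*.6,vel=.08); o=st()
if o['gripper_width']>.034:
    Rz=Ro.from_euler('z',45,degrees=True).as_matrix(); T=np.array([.37,-.2,.021])
    gq(robot.ik(T-.061*Rz@d+up*.6,eul(Rz@R)))
    print('touch',robot.line_to(T-.061*Rz@d,vel=.05,guard=4)); st()
    robot.set_gripper(.054); robot.line_to(T-.061*Rz@d+up*1.2,vel=.1); st()
    gq([-35,-46,-60,66,-14,80])
    t=robot.grab_frame('top'); crop(t,300,180,150,130,5,'t2.png')
E
```

```text
gq (0.012, 'fore', 'motor') [-40. -39. -50.  59.   4. 119.]
touch False
t 19.0 w 0.0522 gf 0.0 ft [ 0.8 -0.2 -0.2] tcp [ 0.4456 -0.1908  0.0777]
t 19.3 w 0.0378 gf 60.7 ft [-1.4 -0.7  4.5] tcp [ 0.4458 -0.191   0.078 ]
t 20.0 w 0.0376 gf 60.1 ft [-0.   0.4 -0.9] tcp [ 0.4452 -0.1905  0.1189]
gq (0.018, 'fore', 'motor') [-61. -43. -55.  73.  19.  54.]
touch True
t 21.8 w 0.0377 gf 60.8 ft [-2.7  1.2  4.8] tcp [ 0.3496 -0.2049  0.078 ]
t 23.1 w 0.0539 gf 0.0 ft [-0.3 -0.2  0.3] tcp [ 0.3497 -0.2051  0.1616]
gq (0.01, 'fore', 'motor') [-35 -46 -60  66 -14  80]
```

View pics/t2.png

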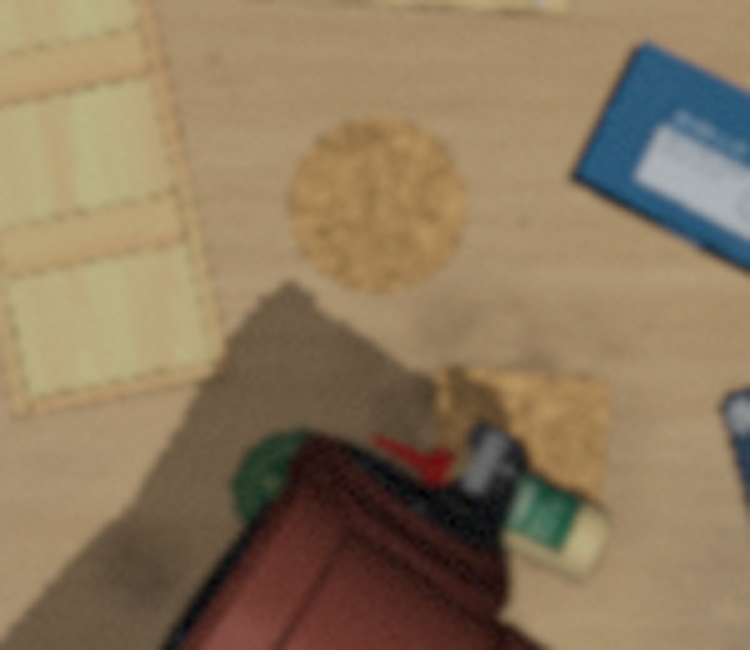

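Run:
```python
from srch import *
import json
np.set_printoptions(precision=4,suppress=True)
C=lambda x,y:(300+x/5,180+y/5)
b,t=[plane('top',C(*c),.02)[0] for c in((592,547),(374,437))]; u=t-b; L=np.linalg.norm(u); u/=L
print('base',b,'tip',t,'len',L,'az',np.degrees(np.arctan2(u[1],u[0])))
g=b+u*.048; d=dv(-80,25); R=fr(u,d,-1); up=np.array([0,0,.06])
print('psi',np.degrees(np.arcsin(R[2,1])),'al',np.degrees(np.arccos(d@u)))
if abs(L-.124)<.012:
    gq(robot.ik(g-.061*d+up,eul(R)))
    print('touch',robot.line_to(g-.061*d,vel=.05,guard=5)); st()
    robot.set_gripper(.03); st()
    robot.line_to(g-.061*d+up*1.3,vel=.08); st()
    R1=Ro.from_rotvec(np.cross(u,[0,0,1])*np.pi/2).as_matrix(); res=[]
    json.dump(dict(R=R.tolist(),R1=R1.tolist()),open('b.json','w'))
    for gam in range(0,360,15):
        for be,di in((0,0),(10,0),(10,60),(10,120),(10,180),(10,240),(10,300)):
            ax=np.array([np.cos(np.radians(di)),np.sin(np.radians(di)),0])*np.radians(be)
            Rp=Ro.from_rotvec(ax).as_matrix()@Ro.from_euler('z',gam,degrees=True).as_matrix()@R1@R
            q=robot.ik(np.array([.526,-.133,.05])+Rp@[0,0,-.061],eul(Rp))
            if q is not None and q[1]<0: res.append((clear(q,('bench',)),gam,be,di,np.round(q)))
    res.sort(key=lambda x:-x[0][0]+ .003*x[2]); [print(x) for x in res[:8]]
```

```text
base [ 0.3485 -0.2389  0.02  ] tip [ 0.4037 -0.1287  0.02  ] len 0.12323336022110434 az 63.39714106798173
psi 15.538212522936897 al 109.83257242071123Traceback (most recent call last):
  File "<stdin>", line 10, in <module>
  File "srch.py", line 19, in gq
    c=path(robot.observe()['q'],q,30,('bench',)); print('gq',c,np.round(q))
  File "clr.py", line 21, in path
    def path(a,b,n=25,skip=()): return min((clear(np.array(a)+(np.array(b)-a)*x,skip) for x in np.linspace(0,1,n)),key=lambda m:m[0])
                                       ~~~^^^^^^^^^^^^^^^^^^^^^^^^^^^^^^^^^^^^^^^^^^^^^^^^^^^^^^^^^^^^^^^^^^^^^^^^^^^^^^^^^^^^^^^^^^^
  File "clr.py", line 21, in <genexpr>
    def path(a,b,n=25,skip=()): return min((clear(np.array(a)+(np.array(b)-a)*x,skip) for x in np.linspace(0,1,n)),key=lambda m:m[0])
                                                               ~~~~~~~~~~~^~
TypeError: unsupported operand type(s) for -: 'NoneType' and 'float'
```

Run:
```python
from srch import *
np.set_printoptions(precision=4,suppress=True)
b=np.array([.3485,-.2389,.02]); u=np.array([.0552,.1102,0]); u/=np.linalg.norm(u)
st()
for l in(.048,.058):
  g=b+u*l
  for az in(-60,-70,-80,-90,-100,-110):
    for th in(15,20,25,30,35):
        d=dv(az,th); R=fr(u,d,-1); q=robot.ik(g-.061*d,eul(R)); h=robot.ik(g-.061*d+[0,0,.05],eul(R))
        if q is not None and h is not None: print(l,az,th,'psi',round(np.degrees(np.arcsin(R[2,1]))),'al',round(np.degrees(np.arccos(d@u))),clear(q,('bench',)),clear(h,('bench',)),np.round(q))
```

```text
t 23.9 w 0.0541 gf 35.4 ft [-0.2  7.1 70.6] tcp [ 0.3506 -0.1552  0.0979]
0.048 -70 15 psi 11 al 100 (0.048, 'fore', 'motor') (0.034, 'fore', 'motor') [-41. -43. -59.  61.  -7.  76.]
0.048 -80 15 psi 9 al 102 (0.034, 'fore', 'motor') (0.023, 'fore', 'motor') [-39. -39. -56.  61. -10.  78.]
0.048 -80 20 psi 12 al 106 (0.057, 'fore', 'motor') (0.042, 'fore', 'motor') [-36. -44. -60.  59. -14.  80.]
0.048 -90 15 psi 7 al 103 (0.019, 'fore', 'motor') (0.01, 'fore', 'motor') [-37. -34. -53.  62. -12.  79.]
0.048 -90 20 psi 9 al 108 (0.034, 'fore', 'motor') (0.023, 'fore', 'motor') [-34. -37. -56.  60. -16.  82.]
0.048 -90 25 psi 12 al 112 (0.048, 'fore', 'motor') (0.035, 'fore', 'motor') [-31. -39. -58.  57. -21.  85.]
0.048 -90 30 psi 14 al 117 (0.059, 'fore', 'motor') (0.048, 'fore', 'motor') [-28. -40. -61.  55. -26.  88.]
0.048 -90 35 psi 17 al 121 (0.069, 'fore', 'motor') (0.059, 'fore', 'motor') [-25. -41. -62.  52. -31.  92.]
0.048 -100 15 psi 4 al 104 (0.004, 'fore', 'motor') (-0.004, 'fore', 'motor') [-36. -30. -50.  63. -13.  80.]
0.048 -100 20 psi 6 al 109 (0.013, 'fore', 'moto
[... 2209 characters left out ...]
or') [-25. -29. -53.  57. -29.  92.]
0.058 -100 35 psi 11 al 123 (0.02, 'fore', 'motor') (0.014, 'fore', 'motor') [-22. -27. -53.  56. -34.  96.]
0.058 -110 15 psi 2 al 105 (-0.013, 'fore', 'motor') (-0.016, 'fore', 'motor') [-34. -25. -47.  64. -15.  82.]
0.058 -110 20 psi 2 al 110 (-0.012, 'fore', 'motor') (-0.013, 'fore', 'motor') [-31. -24. -47.  63. -20.  85.]
0.058 -110 25 psi 3 al 115 (-0.012, 'fore', 'motor') (-0.013, 'fore', 'motor') [-28. -22. -46.  62. -25.  89.]
0.058 -110 30 psi 4 al 120 (-0.014, 'fore', 'motor') (-0.016, 'fore', 'motor') [-24. -20. -46.  61. -30.  93.]
0.058 -110 35 psi 5 al 125 (-0.017, 'fore', 'motor') (-0.021, 'fore', 'motor') [-21. -16. -45.  61. -35.  96.]
```

The wrist force reads 70 N, so the gripper is resting on the bottle. I'll lift straight off and look again.

Run:
```python
from srch import *
p=robot.observe()['tool_pos']
for dz in(.07,.05,.03):
    try: robot.line_to([p[0],p[1],p[2]+dz],vel=.08); break
    except robot.IKError: pass
st(); q=robot.observe()['q']; print(np.round(q,1),clear(q))
q2=q.copy(); q2[0]=2; print(path(q,q2)); robot.goto_joints(q2); st()
t=robot.grab_frame('top'); crop(t,300,200,150,110,5,'t3.png')
```

```text
t 25.1 w 0.0537 gf 0.0 ft [ 0.8  0.2 -0.5] tcp [ 0.3503 -0.155   0.1673]
[-35.  -45.1 -50.9  74.3 -14.   80. ] (0.019, 'fore', 'motor')
(0.019, 'fore', 'motor')
t 26.0 w 0.0538 gf 0.0 ft [-0.7 -0.5 -0.3] tcp [0.3732 0.0863 0.1672]
```

View pics/t3.png

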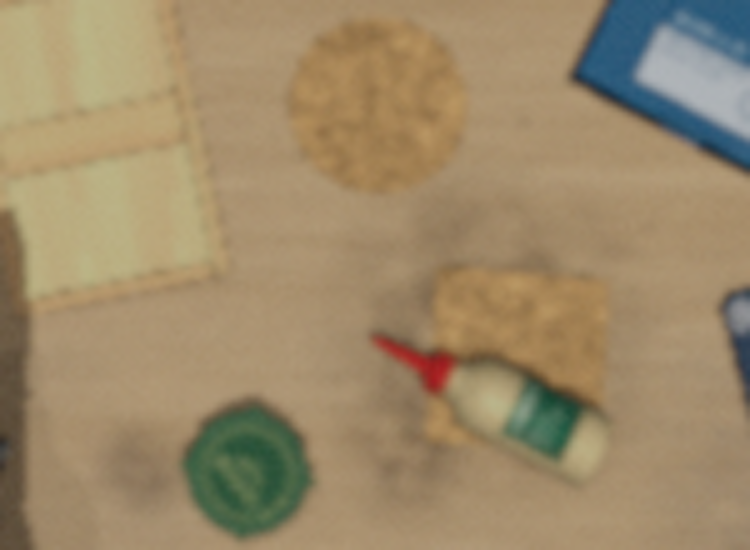

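The tin is at crop (250,468), lid up. The bottle hasn't moved: base (592,447), tip (374,337). I'll pick it with a 30° tilt and stand it up on the round coaster.

Run:
```python
from srch import *
import json
np.set_printoptions(precision=4,suppress=True)
print('tin',plane('top',(350,293.6),.024))
b=np.array([.3485,-.2389,.02]); u=np.array([.0552,.1102,0]); u/=np.linalg.norm(u)
g=b+u*.05; d=dv(-90,30); R=fr(u,d,-1); up=np.array([0,0,.06])
gq(robot.ik(g-.061*d+up,eul(R)))
print('touch',robot.line_to(g-.061*d,vel=.05,guard=5)); st()
robot.set_gripper(.03); st()
robot.line_to(g-.061*d+up,vel=.08); st()
R1=Ro.from_rotvec(np.cross(u,[0,0,1])*np.pi/2).as_matrix(); res=[]
json.dump(dict(R=R.tolist(),R1=R1.tolist()),open('b.json','w'))
for gam in range(0,360,10):
    for be,di in((0,0),(8,0),(8,90),(8,180),(8,270)):
        ax=np.array([np.cos(np.radians(di)),np.sin(np.radians(di)),0])*np.radians(be)
        Rp=Ro.from_rotvec(ax).as_matrix()@Ro.from_euler('z',gam,degrees=True).as_matrix()@R1@R
        P=np.array([.526,-.133,.05])+Rp@[0,0,-.061]
        q=robot.ik(P,eul(Rp)); h=robot.ik(P+[0,0,.07],eul(Rp))
        if q is not None and h is not None and q[1]<0: res.append((clear(q,('bench',)),clear(h)[0],gam,be,di,np.round(q),np.round(h)))
res.sort(key=lambda x:-x[0][0]+ .003*x[3]); [print(x) for x in res[:6]]
```

```text
tin [[ 0.3379 -0.0647  0.024 ]]
gq (0.025, 'fore', 'motor') [-28. -44. -56.  63. -26.  89.]
touch False
t 28.5 w 0.0538 gf 0.0 ft [-0.1  0.1  0.4] tcp [ 0.3711 -0.1638  0.0732]
t 28.8 w 0.0375 gf 60.7 ft [0.9 1.7 4.1] tcp [ 0.3714 -0.1639  0.0735]
t 29.7 w 0.0376 gf 60.1 ft [ 0.1  1.1 -1.2] tcp [ 0.3706 -0.1635  0.1322]
((0.029, 'fore', 'motor'), 0.043, 240, 0, 0, array([  -2.,  -15.,  -56.,   13.,  -57., -131.]), array([  -2.,  -25.,  -55.,   24.,  -57., -131.]))
((0.049, 'fore', 'motor'), 0.066, 240, 8, 270, array([  -2.,  -18.,  -62.,    3.,  -56., -130.]), array([  -2.,  -30.,  -62.,   15.,  -56., -130.]))
((0.034, 'fore', 'motor'), 0.038, 240, 8, 0, array([  -5.,  -20.,  -56.,   22.,  -49., -127.]), array([  -5.,  -28.,  -53.,   33.,  -49., -127.]))
((0.015, 'fore', 'motor'), 0.047, 240, 8, 180, array([   0.,   -9.,  -57.,   -0.,  -64., -137.]), array([   0.,  -21.,  -57.,   11.,  -64., -137.]))
((0.004, 'fore', 'motor'), 0.015, 240, 8, 90, array([  -2.,  -11.,  -50.,   23.,  -57., -131.]), array([  -2.,  -19.,  -48.,   33.,  -57., -131.]))
((-0.03, 'fore', 'motor'), -0.017, 230, 0, 0, array([  -1.,   -1.,  -42.,   32.,  -62., -110.]), array([  -1.,   -9.,  -40.,   40.,  -62., -110.]))
```

Run:
```python
from srch import *
import json
np.set_printoptions(precision=4,suppress=True)
B=json.load(open('b.json')); R=np.array(B['R']);R1=np.array(B['R1'])
Rp=Ro.from_euler('z',240,degrees=True).as_matrix()@R1@R
P=np.array([.526,-.133,.05])+Rp@[0,0,-.061]
q0=robot.observe()['q']
for dz in(.1,.085,.07):
    h=robot.ik(P+[0,0,dz],eul(Rp))
    if h is not None and path(q0,h,40)[0]>0: break
print(dz); gq(h); st()
if robot.observe()['gripper_width']>.034:
    cv2.imwrite('pics/x.png',robot.grab_frame('side'))
    print('touch',robot.line_to(P-[0,0,.006],vel=.04,guard=4)); st()
    s=robot.grab_frame('side'); t=robot.grab_frame('top')
    o=np.zeros((480,800,3),np.uint8); o[:,:480]=cv2.resize(s[170:330,200:360],None,fx=3,fy=3); o[:320,480:]=cv2.resize(t[180:340,300:460],(320,320)); cv2.imwrite('pics/b1.png',o)
```

```text
0.1
gq (0.041, 'fore', 'motor') [  -2.  -28.  -54.   28.  -57. -131.]
t 32.9 w 0.0375 gf 60.2 ft [-0.4  0.  -1.3] tcp [ 0.5083 -0.0815  0.1773]
touch True
t 35.1 w 0.0376 gf 60.6 ft [-1.2  0.5  4.3] tcp [ 0.5084 -0.0815  0.0781]
```

View pics/b1.png

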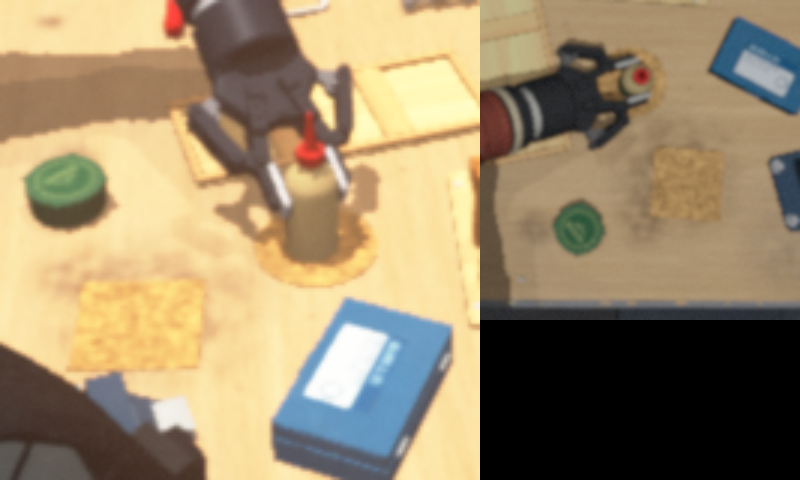

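The bottle stands upright on the round coaster. I'll release it, back off along the tool axis, check it, and plan the tin pick.

Run:
```python
from srch import *
np.set_printoptions(precision=4,suppress=True)
robot.set_gripper(.062); o=robot.observe(); d=Ro.from_euler('xyz',o['tcp_rot'],degrees=True).as_matrix()[:,2]
robot.line_to(np.array(o['tool_pos'])-.09*d,vel=.08); st()
t=robot.grab_frame('top'); s=robot.grab_frame('side')
rm=lambda im,roi:hsvmask(im,*RED,roi)|hsvmask(im,(0,150,70),(6,255,255),roi)
M=lambda c:(lambda m:(m['m10']/m['m00'],m['m01']/m['m00']))(cv2.moments(c))
for n,im,roi in(('top',t,(355,195,60,60)),('side',s,(280,190,70,50))):
    print(n,[(a,np.round(M(c),1)) for a,r,c in blobs(rm(im,roi),4)])
a=blobs(rm(t,(355,195,60,60)),4)[0][2]; b=blobs(rm(s,(280,190,70,50)),4)[0][2]; print('spout tri',tri(M(a),M(b)),plane('top',M(a),.1))
p,ar=find_tin(); print('tin',p,ar); print(np.round(robot.observe()['q']),clear(robot.observe()['q']))
n=0
for th in(0,5,10,15,20,25):
  for az in range(-120,60,10):
    q=solve((p[0]+.001,p[1],.021),az,th)
    if q is not None and clear(q,('bench',))[0]>.02: n+=1; print(th,az,clear(q,('bench',)),np.round(q)) if n<15 else 0
```

```text
t 36.8 w 0.0624 gf 0.0 ft [0.6 0.3 0.9] tcp [ 0.4811 -0.0054  0.1165]
top [(39.0, array([380.5, 218.3]))]
side [(54.0, array([302.3, 220.4]))]
spout tri (array([ 0.5231, -0.1359,  0.0924]), np.float64(0.0017474464398984889)) [[ 0.5215 -0.135   0.1   ]]
tin [ 0.337  -0.0621  0.024 ] 411.5
[   8.  -16.  -50.   36.  -61. -113.] (0.028, 'fore', 'motor')
0 -120 (0.044, 'fore', 'motor') [-33. -42. -57.  74.   0.  87.]
0 -110 (0.044, 'fore', 'motor') [-33. -42. -57.  74.   0.  77.]
0 -100 (0.044, 'fore', 'motor') [-33. -42. -57.  74.   0.  67.]
0 -90 (0.044, 'fore', 'motor') [-33. -42. -57.  74.   0.  57.]
0 -80 (0.044, 'fore', 'motor') [-33. -42. -57.  74.  -0.  47.]
0 -70 (0.044, 'fore', 'motor') [-33. -42. -57.  74.   0.  37.]
0 -60 (0.044, 'fore', 'motor') [-33. -42. -57.  74.   0.  27.]
0 -50 (0.044, 'fore', 'motor') [-33. -42. -57.  74.   0.  17.]
0 -40 (0.044, 'fore', 'motor') [-33. -42. -57.  74.   0.   7.]
0 -30 (0.044, 'fore', 'motor') [-33. -42. -57.  74.  -0.  -3.]
0 -20 (0.044, 'fore', 'motor') [-33. -42. -57.  74.   0. -13.]
0 -10 (0.044, 'fore', 'motor') [-33. -42. -57.  74.   0. -23.]
0 0 (0.044, 'fore', 'motor') [-33. -42. -57.  74.   0. -33.]
0 10 (0.044, 'fore', 'motor') [-33. -42. -57.  74.   0. -43.]
```

```bash
cat >> clr.py <<'E'
BOX['bottle']=((.503,-.155,0),(.543,-.115,.128))
E
python3 - <<'E'
from srch import *
np.set_printoptions(precision=4,suppress=True)
p,ar=find_tin(); x,y=p[0]+.001,p[1]
pk={};pl={}
for th in(8,11,14):
  for az in range(-100,40,10):
    for f in(1,):
      q=solve((x,y,.021),az,th,f); h=solve((x,y,.075),az,th,f)
      if q is not None and h is not None: pk[th,az]=(min(clear(q,('bench',))[0],clear(h,('bench',))[0]),h)
      q=solve((.393,-.2035,.021),az,th,f); h=solve((.393,-.2035,.075),az,th,f)
      if q is not None and h is not None: pl[th,az]=(min(clear(q,('bench',))[0],clear(h,('bench',))[0]),h)
for n,dct in(('pk',pk),('pl',pl)):
    for th in(8,11,14): print(n,th,sorted([(round(v[0],3),k[1]) for k,v in dct.items() if k[0]==th])[::-1][:5])
q0=robot.observe()['q']; w=[8,-42,-57,60,-20,-60]; print('to w',path(q0,w,40))
for k,v in pk.items():
    if v[0]>.02: print(k,'w->hover',path(w,v[1],30,('bench',)),np.round(v[1])); break
E
```

```text
pk 8 [(0.039, -90), (0.032, -100)]
pk 11 [(0.044, -90), (0.033, -100)]
pk 14 [(0.033, -100)]
pl 8 [(-0.007, -40), (-0.008, -30), (-0.008, -50), (-0.01, -20), (-0.011, -60)]
pl 11 [(0.007, -30), (0.007, -40), (0.006, -50), (0.005, -20), (0.002, -10)]
pl 14 [(0.027, -40), (0.026, -30), (0.024, -50), (0.022, -20), (0.018, -60)]
to w (-0.011, 'fing', 'bench')
(8, -100) w->hover (0.032, 'fore', 'motor') [-26. -44. -53.  79.  -8.  74.]
```

Run:
```python
from srch import *
np.set_printoptions(precision=4,suppress=True)
q0=robot.observe()['q']
w=[8,-40,-48,66,-20,0]; c=path(q0,w,40); print('w',c)
if c[0]<0: w=[8,-30,-45,50,-40,-50]; print('w2',path(q0,w,40))
gq(w)
p,ar=find_tin(); x,y=p[0]+.001,p[1]; print(p,ar)
robot.set_gripper(.085)
gq(solve((x,y,.075),-100,14)); print(to((x,y,.021),-100,14,.06,guard=8)); st()
robot.set_gripper(.055); st(); to((x,y,.075),-100,14); o=st()
if o['gripper_width']>.052:
    T=(.393,-.2035); gq(solve((*T,.07),-40,14)); print(to((*T,.0205),-40,14,.05,guard=5)); st()
    robot.set_gripper(.085); to((*T,.075),-40,14); st()
    q=robot.observe()['q']; q[0]+=22; gq(q)
    p,ar=find_tin(); print('tin now',p,ar)
```

```text
w (-0.002, 'fing', 'bottle')
w2 (-0.002, 'fing', 'bottle')
gq (-0.002, 'fing', 'bottle') [  8 -30 -45  50 -40 -50]clearance
```

Run:
```python
from srch import *
np.set_printoptions(precision=4,suppress=True)
o=robot.observe(); d=Ro.from_euler('xyz',o['tcp_rot'],degrees=True).as_matrix()[:,2]
robot.line_to(np.array(o['tool_pos'])-.04*d+[0,0,.02],vel=.1)
q0=robot.observe()['q']; print(clear(q0))
for w in([8,-40,-48,66,-20,0],[8,-36,-46,60,-35,-20],[12,-30,-45,50,-45,-50]):
    c=path(q0,w,40); print(c)
    if c[0]>0: break
gq(w)
p,ar=find_tin(); x,y=p[0]+.001,p[1]; print(p,ar)
robot.set_gripper(.085)
gq(solve((x,y,.075),-100,14)); print(to((x,y,.021),-100,14,.06,guard=8)); st()
robot.set_gripper(.055); st(); to((x,y,.075),-100,14); o=st()
if o['gripper_width']>.052:
    T=(.393,-.2035); gq(solve((*T,.07),-40,14)); print(to((*T,.0205),-40,14,.05,guard=5)); st()
    robot.set_gripper(.085); to((*T,.075),-40,14); st()
    q=robot.observe()['q']; q[0]+=22; gq(q)
    p,ar=find_tin(); print('tin now',p,ar)
```

```text
(0.014, 'fore', 'motor')
(0.014, 'fore', 'motor')
gq (0.014, 'fore', 'motor') [  8 -40 -48  66 -20   0]
[ 0.337  -0.0621  0.024 ] 412.0
gq (0.019, 'fore', 'motor') [-21. -43. -53.  77. -14.  79.]
False
t 42.0 w 0.0848 gf 0.0 ft [0.2 0.3 0.1] tcp [ 0.3406 -0.0493  0.0738]
t 42.4 w 0.059 gf 63.9 ft [-3.6  4.1  8.6] tcp [ 0.3406 -0.0493  0.0744]
t 43.1 w 0.0593 gf 64.5 ft [ 1.1  1.5 -1.4] tcp [ 0.3401 -0.0491  0.1269]
gq (0.028, 'fore', 'motor') [-45. -43. -54.  65.   1.  -5.]
True
t 45.3 w 0.0593 gf 65.0 ft [-0.6  0.2  3.8] tcp [ 0.3827 -0.1948  0.0745]
t 46.3 w 0.0853 gf 0.0 ft [ 0.4 -0.1  0.1] tcp [ 0.3828 -0.1949  0.1269]
gq (0.019, 'fing', 'bottle') [-23. -43. -54.  66.   1.  -5.]
tin now [ 0.3898 -0.2027  0.024 ] 397.5
```

The swap is done: tin at (0.391,−0.203) and bottle at (0.523,−0.136), each about 3–4 mm from its coaster centre. Next come the blocks, so I need a common tilt for rack and pocket with clearance.

Run:
```python
from srch import *
np.set_printoptions(precision=3,suppress=True)
BOX['tin']=((.36,-.235,0),(.42,-.17,.026))
P={'R':((.669,-.2002,.071),-3),'M':((.6705,-.152,.071),-3),'pk0':((.470,-.028,.069),11.4),'pk1':((.5585,-.0105,.069),11.4),'pk2':((.6467,.0076,.069),11.4)}
for k,(p,az) in P.items():
    l=[]
    for th in range(20,66,5):
        q=solve(p,az,th); h=solve(np.array(p)+[0,0,.05],az,th)
        l.append((th,None if q is None else clear(q,('bench',))[0], None if h is None else clear(h,('bench',))[0]))
    print(k,[x for x in l if x[1] is not None])
```

```text
R [(20, -0.065, -0.06), (25, -0.05, -0.043), (30, -0.038, -0.046), (35, -0.045, -0.039), (40, -0.035, -0.039), (45, -0.025, -0.022), (50, -0.014, -0.005), (55, -0.008, 0.01), (60, -0.013, 0.015)]
M [(20, -0.049, -0.047), (25, -0.043, -0.05), (30, -0.047, -0.045), (35, -0.04, -0.041), (40, -0.027, -0.024), (45, -0.009, -0.007), (50, -0.016, 0.014), (55, -0.028, 0.013)]
pk0 [(20, 0.042, 0.019)]
pk1 [(20, -0.016, -0.03), (25, 0.005, -0.007), (30, 0.032, 0.018), (35, 0.04, 0.044)]
pk2 [(20, -0.06, -0.059), (25, -0.043, -0.052), (30, -0.028, -0.032), (35, -0.007, -0.013), (40, 0.017, 0.01), (45, 0.038, 0.036), (50, 0.051, 0.061)]
```

Run:
```python
from srch import *
np.set_printoptions(precision=3,suppress=True)
for k,p,az,th in(('M',(.6705,-.152,.071),-3,45),('M',(.6705,-.152,.071),-3,47),('R',(.669,-.2002,.071),-3,50),('R',(.669,-.2002,.071),-3,53),('R',(.669,-.2002,.071),0,53),('pk2',(.6467,.0076,.071),11.4,35),('pk2',(.6467,.0076,.071),11.4,38),('pk1',(.5585,-.0105,.071),11.4,35),('pk1',(.5585,-.0105,.071),11.4,38)):
    for dz in(0,.06):
        q=solve(np.array(p)+[0,0,dz],az,th)
        if q is None: print(k,th,dz,None); continue
        A=BOX['bottle']; c=clear(q,('bench','bottle')); 
        print(k,th,dz,'nobottle',c,'all',clear(q,('bench',)),np.round(q))
q0=robot.observe()['q']; h=solve((.6705,-.152,.131),-3,45); print('path',path(q0,h,40)); st()
```

```text
M 45 0 nobottle (-0.009, 'fore', 'motor') all (-0.009, 'fore', 'motor') [-32. -20. -50.  19.  20. -21.]
M 45 0.06 nobottle (-0.007, 'fore', 'motor') all (-0.007, 'fore', 'motor') [-32. -26. -48.  27.  20. -21.]
M 47 0 nobottle (-0.002, 'fore', 'motor') all (-0.009, 'tool', 'bottle') [-33. -22. -53.  16.  21. -21.]
M 47 0.06 nobottle (0.001, 'fore', 'motor') all (0.001, 'fore', 'motor') [-33. -27. -50.  24.  21. -21.]
R 50 0 nobottle (-0.014, 'fore', 'motor') all (-0.014, 'fore', 'motor') [-38. -19. -52.  13.  26. -24.]
R 50 0.06 nobottle (-0.004, 'fore', 'motor') all (-0.004, 'fore', 'motor') [-38. -25. -50.  21.  26. -24.]
R 53 0 nobottle (-0.007, 'fore', 'motor') all (-0.007, 'fore', 'motor') [-39. -20. -55.   8.  28. -23.]
R 53 0.06 nobottle (0.005, 'fore', 'motor') all (0.005, 'fore', 'motor') [-39. -27. -53.  17.  28. -23.]
R 53 0 nobottle (-0.013, 'fore', 'motor') all (-0.013, 'fore', 'motor') [-40. -19. -54.  10.  31. -27.]
R 53 0.06 nobottle (-0.002, 'fore', 'motor') all (-0.002, 'fore', 'motor') [-40. -26. -52.  18.  31. -27.]
pk2 35 0 nobottle (-0.007, 'fore', 'motor') all (-0.007, 'fore', 'motor') [-18. -21. -46.  34.  17. -25.]
pk2 35 0.06 nobottle (-0.016, 'fore', 'motor') all (-0.016, 'fore', 'motor') [-18. -25. -42.  41.  17. -25.]
pk2 38 0 nobottle (0.008, 'fore', 'motor') all (0.008, 'fore', 'motor') [-19. -24. -49.  31.  18. -25.]
pk2 38 0.06 nobottle (-0.002, 'fore', 'motor') all (-0.002, 'fore', 'motor') [-19. -28. -46.  38.  18. -25.]
pk1 35 0 nobottle (0.06, 'fore', 'motor') all (0.041, 'tool', 'bottle') [-25. -43. -60.  43.  20. -31.]
pk1 35 0.06 nobottle (0.039, 'fore', 'motor') all (0.039, 'fore', 'motor') [-25. -45. -55.  51.  20. -31.]
pk1 38 0 None
pk1 38 0.06 None
path (-0.029, 'tool', 'bottle')
t 47.1 w 0.085 gf 0.0 ft [-0.2  0.2 -0.4] tcp [ 0.428 -0.038  0.127]
```

```bash
cat >> srch.py <<'E'
BOX['tin']=((.36,-.235,0),(.42,-.17,.026))
def gs(p,az,th,lim=-.02,way=None):
    q=solve(p,az,th)
    c=path(robot.observe()['q'],q,30,('bench',)); print('gs',np.round(p,3),c)
    if c[0]<lim: raise SystemExit('clearance')
    robot.goto_joints(q); o=robot.observe(); print('   tq',np.round(o['joint_torque'][:3],1))
E
python3 - <<'E'
from srch import *
np.set_printoptions(precision=4,suppress=True)
gs((.58,-.02,.17),5,45)
robot.set_gripper(.036)
M=(.6705,-.152)
gs((*M,.135),-3,45); st()
t=robot.grab_frame('top'); s=robot.grab_frame('side')
o=np.zeros((520,800,3),np.uint8); o[:400,:400]=cv2.resize(t[140:220,345:425],(400,400)); o[:,400:]=cv2.resize(s[200:304,330:410],(400,520)); cv2.imwrite('pics/m0.png',o)
print(to((*M,.071),-3,45,.05,guard=6)); st(); print(np.round(robot.observe()['joint_torque'][:3],1))
E
```

```text
Traceback (most recent call last):
  File "srch.py", line 25, in gs
    c=path(robot.observe()['q'],q,30,('bench',)); print('gs',np.round(p,3),c)
  File "clr.py", line 21, in path
    def path(a,b,n=25,skip=()): return min((clear(np.array(a)+(np.array(b)-a)*x,skip) for x in np.linspace(0,1,n)),key=lambda m:m[0])
                                       ~~~^^^^^^^^^^^^^^^^^^^^^^^^^^^^^^^^^^^^^^^^^^^^^^^^^^^^^^^^^^^^^^^^^^^^^^^^^^^^^^^^^^^^^^^^^^^
  File "clr.py", line 21, in <genexpr>
    def path(a,b,n=25,skip=()): return min((clear(np.array(a)+(np.array(b)-a)*x,skip) for x in np.linspace(0,1,n)),key=lambda m:m[0])
                                                               ~~~~~~~~~~~^~
TypeError: unsupported operand type(s) for -: 'NoneType' and 'float'
```

```bash
cat > m.py <<'E'
from srch import *
np.set_printoptions(precision=4,suppress=True)
q0=robot.observe()['q']; M=(.6705,-.152); hq=solve((*M,.135),-3,45); best=(-1,)
for x in(.56,.6,.64):
    for y in(-.04,0,.03):
        for z in(.12,.16,.2):
            for th in(30,38,45):
                w=solve((x,y,z),8,th)
                if w is None: continue
                c=min(path(q0,w,12,('bench',))[0],path(w,hq,12,('bench',))[0])
                if c>best[0]: best=(c,(x,y,z),th)
print(best)
if best[0]>-.02:
    gs(best[1],8,best[2]); robot.set_gripper(.036); gs((*M,.135),-3,45); st()
    t=robot.grab_frame('top'); s=robot.grab_frame('side')
    o=np.zeros((520,800,3),np.uint8); o[:400,:400]=cv2.resize(t[140:220,345:425],(400,400)); o[:,400:]=cv2.resize(s[200:304,330:410],(400,520)); cv2.imwrite('pics/m0.png',o)
    print(to((*M,.071),-3,45,.05,guard=6)); st(); print(np.round(robot.observe()['joint_torque'][:3],1))
E
python3 m.py
```

```text
(-0.007, (0.56, -0.04, 0.12), 30)
gs [ 0.56 -0.04  0.12] (0.014, 'fore', 'motor')
   tq [ -0.6 -24.1  56.3]
gs [ 0.67  -0.152  0.135] (-0.007, 'fore', 'motor')
   tq [ -0.9 -32.6  56. ]
t 48.9 w 0.0359 gf 0.0 ft [-0.3  0.1  0.5] tcp [ 0.6318 -0.1494  0.1725]
False
t 50.4 w 0.0361 gf 0.0 ft [-0.2  0.4  0.5] tcp [ 0.6326 -0.1501  0.1097]
[  0.  -34.9  52.8]
```

View pics/m0.png

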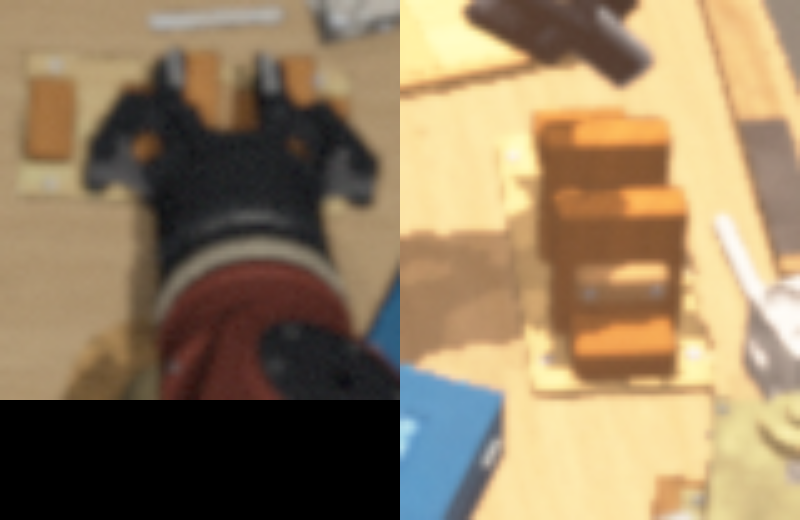

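The fingers straddle the middle block, and the descent made no contact. I'll grip, lift and set it upright in the far pocket.

Run:
```python
from srch import *
np.set_printoptions(precision=4,suppress=True)
M=(.6705,-.152)
robot.set_gripper(.012); o=st()
if o['gripper_width']>.015:
    to((*M,.125),-3,45,.06); st()
    t=robot.grab_frame('top'); s=robot.grab_frame('side')
    P2=(.6467,.0076)
    gs((*P2,.125),11.4,45); o=st()
    if o['gripper_width']>.015:
        print('touch',to((*P2,.066),11.4,45,.05,guard=4)); st()
        t=robot.grab_frame('top'); s=robot.grab_frame('side')
        o=np.zeros((520,800,3),np.uint8); o[:520,:400]=cv2.resize(t[150:254,280:360],(400,520)); o[:,400:]=cv2.resize(s[170:274,310:390],(400,520)); cv2.imwrite('pics/m1.png',o)
```

```text
t 50.7 w 0.0187 gf 58.6 ft [-0.5  0.9  2.3] tcp [ 0.6326 -0.1501  0.1097]
t 51.8 w 0.0185 gf 58.4 ft [-1.5  0.4 -1.1] tcp [ 0.6321 -0.1499  0.1625]
gs [0.647 0.008 0.125] (-0.007, 'fore', 'motor')
   tq [  1.3 -28.   56. ]
t 52.5 w 0.0185 gf 58.5 ft [ 0.2 -0.4 -1.1] tcp [0.6094 0.     0.1634]
touch True
t 53.6 w 0.0185 gf 58.6 ft [2.  0.3 3.3] tcp [0.6092 0.0002 0.1077]
```

View pics/m1.png

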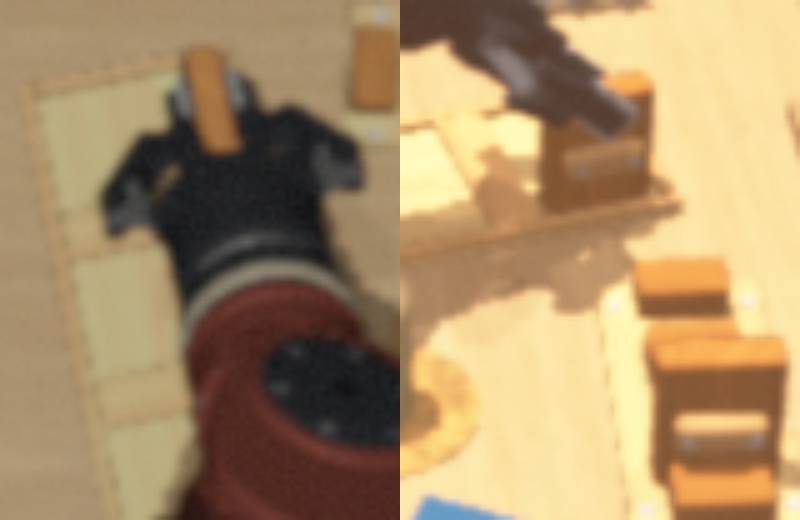

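It stands upright in the pocket: the touch height equals floor level and the rib faces −y. I'll regrasp it at a 35° tilt and carry it on to the middle pocket.

Run:
```python
from srch import *
np.set_printoptions(precision=4,suppress=True)
P2=(.6467,.0076); P1=(.5585,-.0105)
robot.set_gripper(.036); to((*P2,.12),11.4,45,.08)
gs((*P2,.12),11.4,35); print(to((*P2,.071),11.4,35,.05,guard=6)); st()
robot.set_gripper(.012); o=st()
if o['gripper_width']>.015:
    to((*P2,.11),11.4,35,.08); 
    gs((*P1,.11),11.4,35); o=st()
    print('touch',to((*P1,.066),11.4,35,.05,guard=4)); o=st(); print('g z',o['tool_pos'][2]-.054*np.cos(np.radians(35)))
```

```text
gs [0.647 0.008 0.12 ] (-0.014, 'fore', 'motor')
   tq [  0.1 -33.5  58. ]
False
t 56.3 w 0.0359 gf 0.0 ft [-0.2  0.3 -0.6] tcp [0.6166 0.0014 0.1157]
t 56.5 w 0.0183 gf 58.7 ft [-0.1  0.8  2.6] tcp [0.6167 0.0014 0.1159]
gs [ 0.558 -0.01   0.11 ] (-0.011, 'fore', 'motor')
   tq [ -0.3 -21.4  54.7]
t 57.7 w 0.0182 gf 58.5 ft [ 0.7  0.4 -1.9] tcp [ 0.5283 -0.0169  0.1543]
touch True
t 58.5 w 0.0181 gf 58.8 ft [1.3 0.8 2.3] tcp [ 0.5279 -0.0163  0.1157]
g z 0.0714213130638742
```

```bash
cat >> srch.py <<'E'
V=np.array([-.198,.980,0])
def tip(P,th,az=11.4):
    P=np.array([*P,0.]); z=lambda h:np.array([0,0,h])
    robot.set_gripper(.05); to(P+z(.125),az,th,.1)
    robot.set_gripper(.0); to(P-V*.040+z(.125),az,th,.1); to(P-V*.040+z(.074),az,th,.08,guard=8); st()
    print('push',to(P+V*.022+z(.074),az,th,.06,guard=15)); st()
    to(P+V*.01+z(.12),az,th,.1); st()
E
python3 - <<'E'
from srch import *
tip((.5585,-.0105),35)
t=robot.grab_frame('top'); cv2.imwrite('pics/tip1.png',t); s=robot.grab_frame('side'); cv2.imwrite('pics/tip1s.png',s)
# where is the orange in tray area (side view)
for n,im,roi in(('top',t,(284,150,70,115)),('side',s,(255,180,120,55))):
    for a,r,c in blobs(hsvmask(im,(8,135,90),(17,255,255),roi),15): print(n,a,np.round(r[0],1),np.round(r[1],1),plane(n,r[0],.024)[0].round(3))
E
```

```text
t 61.4 w 0.0005 gf 0.0 ft [0.6 0.3 1.2] tcp [ 0.5363 -0.0559  0.1187]
push False
t 62.6 w 0.0001 gf 0.0 ft [ 0.7 -0.5 -0.9] tcp [0.5238 0.0047 0.1182]
t 63.2 w 0.0001 gf 0.0 ft [0.1 0.1 0.2] tcp [ 0.526  -0.0069  0.1637]
top 145.0 [306.3 206.6] [15.2 28.9] [0.559 0.047 0.024]
top 31.5 [351.5 163.5] [15.  3.] [ 0.674 -0.07   0.024]
side 422.5 [308.7 209. ] [31.4 29.3] [ 0.548 -0.002  0.024]
side 194.0 [365.5 228. ] [12. 17.] [ 0.674 -0.092  0.024]
```

Run:
```python
from srch import *
np.set_printoptions(precision=4,suppress=True)
Rb=(.6685,-.2002); q0=robot.observe()['q']
hq=solve((*Rb,.135),-3,50); print(path(q0,hq,30,('bench',)))
w=solve((.6467,.0076,.15),11.4,45); print(path(q0,w,30,('bench',)),path(w,hq,30,('bench',)))
gq_=lambda q:robot.goto_joints(q)
if path(q0,hq,30,('bench',))[0]<-.02: gq_(w)
robot.set_gripper(.036); gq_(hq); st(); print(np.round(robot.observe()['joint_torque'][:3],1))
for n,roi in(('top',(284,150,70,115)),('side',(255,180,120,55))):
    im=robot.grab_frame(n); cv2.imwrite(f'pics/r_{n}.png',im)
    for a,r,c in blobs(hsvmask(im,(8,135,90),(17,255,255),roi),15):
        print(n,a,np.round(r[0],1),plane(n,cv2.boxPoints(r),.0235)[:,:2].round(3).tolist(),cv2.boundingRect(c))
    print(n,'expected lying top corners',proj(n,[[*(np.array([.55,.033])+V[:2]*a+np.array([.98,.198])*b),.0235] for a,b in((-.035,-.028),(-.035,.028),(.035,.028),(.035,-.028))]).round(1).tolist())
```

```text
(-0.004, 'fore', 'motor')
(0.028, 'fore', 'motor') (-0.004, 'fore', 'motor')
t 64.7 w 0.0359 gf 0.0 ft [-0.  -0.5  0.7] tcp [ 0.627  -0.1972  0.1694]
[ -1.1 -32.2  55.5]
top 465.5 [311.2 210.9] [[0.568, 0.072], [0.58, 0.008], [0.528, -0.002], [0.516, 0.061]] (298, 199, 28, 25)
top 30.5 [351.5 163.5] [[0.694, -0.067], [0.694, -0.075], [0.654, -0.074], [0.654, -0.066]] (350, 156, 4, 16)
top expected lying top corners [[327.2, 218.1], [323.0, 197.1], [296.5, 202.3], [300.6, 223.4]]
side 299.0 [308.6 205. ] [[0.511, 0.056], [0.583, 0.079], [0.586, -0.023], [0.519, -0.043]] (294, 194, 30, 27)
side 109.0 [365.5 229. ] [[0.65, -0.111], [0.657, -0.074], [0.696, -0.079], [0.689, -0.116]] (357, 224, 18, 11)
side 19.0 [288.5 181.5] [[0.491, 0.138], [0.521, 0.134], [0.52, 0.12], [0.491, 0.123]] (283, 180, 12, 4)
side expected lying top corners [[301.3, 210.8], [323.0, 206.7], [314.8, 191.6], [293.8, 195.4]]
```

Block M lies flat in the middle pocket: its top-view footprint is 65×53 mm, centred at (0.548,0.035), where expected. Now for the second block.

Run:
```python
from srch import *
np.set_printoptions(precision=4,suppress=True)
Rb=(.6685,-.2002); P2=(.6467,.0076)
print(to((*Rb,.071),-3,50,.05,guard=6)); st(); print(np.round(robot.observe()['joint_torque'][:3],1))
robot.set_gripper(.012); o=st()
if o['gripper_width']>.015:
    to((*Rb,.13),-3,50,.06)
    gs((*P2,.13),11.4,50); o=st()
    if o['gripper_width']>.015:
        print('touch',to((*P2,.064),11.4,50,.05,guard=4)); o=st(); print('g z',o['tool_pos'][2]-.054*np.cos(np.radians(50)))
```

```text
False
t 66.2 w 0.0364 gf 0.0 ft [ 1.1  0.7 -0.8] tcp [ 0.6274 -0.1982  0.1063]
[ -0.  -34.9  52. ]
t 66.5 w 0.0185 gf 58.4 ft [-0.3  0.5  1.8] tcp [ 0.6274 -0.1981  0.1062]
gs [0.647 0.008 0.13 ] (-0.004, 'fore', 'motor')
   tq [  1.3 -24.9  56.6]
t 68.5 w 0.0181 gf 58.4 ft [ 0.4  0.1 -0.3] tcp [ 0.6065 -0.0014  0.1651]
touch True
t 69.6 w 0.0185 gf 58.4 ft [ 1.2 -0.6  2. ] tcp [ 0.6062 -0.0005  0.1042]
g z 0.06952439725546081
```

Run:
```python
from srch import *
np.set_printoptions(precision=4,suppress=True)
P2=(.6467,.0076)
tip(P2,50)
q=robot.observe()['q']; 
w=[-45,-42,-52,60,0,0]; h=solve((.56,-.03,.17),5,35); print(h is not None)
# park: pull back along the tool axis, then swing clear
d=dv(11.4,50); 
for L in(.10,.06):
    try: robot.line_to(np.array(robot.observe()['tool_pos'])-L*d,vel=.15); break
    except robot.IKError: pass
q=robot.observe()['q']; print(np.round(q),clear(q)); st()
park=[10,-42,-50,66,-10,0]; print('park',path(q,park,40))
if path(q,park,40)[0]>-.005: robot.goto_joints(park)
im=robot.grab_frame('top'); s=robot.grab_frame('side'); cv2.imwrite('pics/f_top.png',im); cv2.imwrite('pics/f_side.png',s)
for a,r,c in blobs(hsvmask(im,(8,135,90),(17,255,255),(284,150,66,115)),15):
    b=plane('top',cv2.boxPoints(r),.0235)[:,:2]; print(a,np.round(r[0],1),'ctr',b.mean(0),'size',np.linalg.norm(np.diff(b[:3],axis=0),axis=1))
print('tin',find_tin())
o=np.zeros((560,800,3),np.uint8); o[:560,:400]=cv2.resize(im[150:318,300:420],(400,560)); o[:420,400:]=cv2.resize(s[170:296,240:360],(400,420)); cv2.imwrite('pics/fin.png',o)
```

```text
t 72.6 w 0.0002 gf 0.0 ft [0.1 0.7 0.4] tcp [ 0.6143 -0.0398  0.1093]Traceback (most recent call last):
  File "<stdin>", line 4, in <module>
  File "srch.py", line 33, in tip
    print('push',to(P+V*.022+z(.074),az,th,.06,guard=15)); st()
                 ~~^^^^^^^^^^^^^^^^^^^^^^^^^^^^^^^^^^^^^
  File "act.py", line 11, in to
    def to(p,az,th,vel=.1,guard=None): r=robot.line_to(G(p,az,th)[0],vel=vel,guard=guard); return r
                                         ~~~~~~~~~~~~~^^^^^^^^^^^^^^^^^^^^^^^^^^^^^^^^^^^
plant.IKError: the arm cannot follow that straight line within its joint ranges
```

Run:
```python
from srch import *
np.set_printoptions(precision=4,suppress=True)
P=np.array([.6467,.0076,0]); z=lambda h:np.array([0,0,h]); az=11.4; th=43
to(P-V*.045+z(.12),az,50,.1)
gs(P-V*.045+z(.12),az,th)
to(P-V*.040+z(.074),az,th,.08,guard=8); st()
print('push',to(P+V*.022+z(.074),az,th,.06,guard=15)); st()
to(P+V*.01+z(.12),az,th,.1)
d=dv(az,th)
for L in(.10,.06,.03):
    try: robot.line_to(np.array(robot.observe()['tool_pos'])-L*d,vel=.15); break
    except robot.IKError: pass
q=robot.observe()['q']; print(L,np.round(q),clear(q)); st()
for park in([10,-42,-50,66,-10,0],[0,-38,-50,50,0,-10],[15,-36,-48,55,0,0]):
    c=path(q,park,40); print('park',c)
    if c[0]>-.008: robot.goto_joints(park); break
im=robot.grab_frame('top'); s=robot.grab_frame('side'); cv2.imwrite('pics/f_top.png',im); cv2.imwrite('pics/f_side.png',s)
for a,r,c in blobs(hsvmask(im,(8,135,90),(17,255,255),(284,150,66,115)),15):
    b=plane('top',cv2.boxPoints(r),.0235)[:,:2]; print(a,np.round(r[0],1),'ctr',b.mean(0),'size',np.linalg.norm(np.diff(b[:3],axis=0),axis=1))
print('tin',find_tin())
o=np.zeros((560,800,3),np.uint8); o[:560,:400]=cv2.resize(im[150:318,300:420],(400,560)); o[:420,400:]=cv2.resize(s[170:296,240:360],(400,420)); cv2.imwrite('pics/fin.png',o)
```

```text
gs [ 0.656 -0.036  0.12 ] (0.007, 'fore', 'motor')
   tq [  0.3 -29.8  56.1]
t 74.2 w 0.0003 gf 0.0 ft [ 0.4 -0.1 -0.1] tcp [ 0.6187 -0.039   0.1139]
push False
t 75.4 w -0.0 gf 0.0 ft [-0.5 -0.3 -0.8] tcp [0.6063 0.0216 0.1135]
0.06 [-22. -46. -56.  42.  22. -26.] (0.044, 'fore', 'motor')
t 76.5 w -0.0001 gf 0.0 ft [ 0.1 -0.1 -0.5] tcp [0.5683 0.002  0.2021]
park (0.027, 'fore', 'motor')
465.5 [311.4 210.9] ctr [0.5483 0.0341] size [0.0651 0.0532]
459.5 [304.  177.5] ctr [0.6361 0.0539] size [0.0652 0.0537]
tin (array([ 0.3897, -0.2025,  0.024 ]), 397.5)
```

View pics/fin.png

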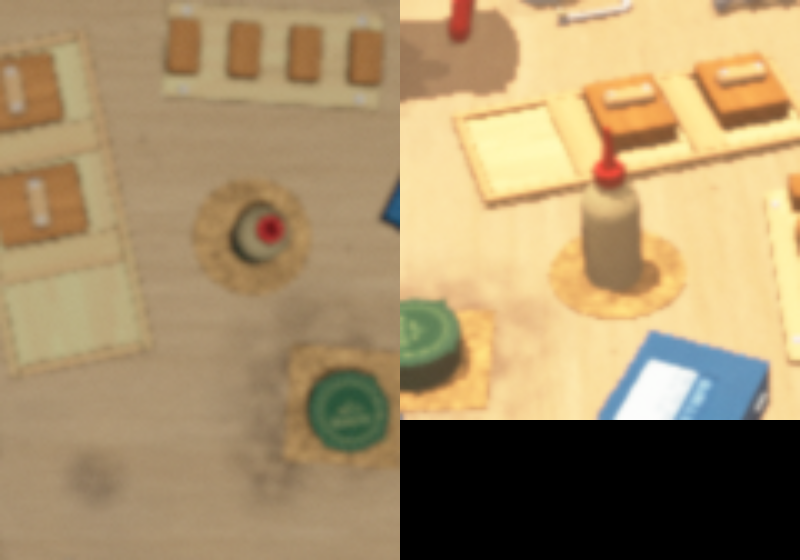

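Both blocks lie rib up in their pockets, the bottle stands on the round coaster and the tin on the square one. The +y rim margin is only a few mm, so I'll probe both ends of each block for levelness before handing in.

Run:
```python
from srch import *
np.set_printoptions(precision=4,suppress=True)
H=np.array([.98,.198,0]); robot.set_gripper(0)
q=robot.observe()['q']
for n,c,th in(('R',(.6361,.0539),43),('M',(.5483,.0341),34)):
    c=np.array([*c,0])-H*.019*np.sin(np.radians(th))
    gs(c+[0,0,.11],11.4,th); z=[]
    for s in(.027,-.027):
        p=c+V*s; to(p+[0,0,.085],11.4,th,.1); hit=to(p+[0,0,.033],11.4,th,.03,guard=4); z.append((hit,round(robot.observe()['tool_pos'][2],4))); to(p+[0,0,.085],11.4,th,.1)
    print(n,z); to(c+[0,0,.11],11.4,th,.1)
st()
```

```text
gs [0.623 0.051 0.11 ] (0.027, 'fore', 'motor')
   tq [ -1.4 -23.9  55.9]
R [(True, np.float64(0.0819)), (True, np.float64(0.082))]Traceback (most recent call last):
  File "<stdin>", line 7, in <module>
  File "srch.py", line 25, in gs
    c=path(robot.observe()['q'],q,30,('bench',)); print('gs',np.round(p,3),c)
  File "clr.py", line 21, in path
    def path(a,b,n=25,skip=()): return min((clear(np.array(a)+(np.array(b)-a)*x,skip) for x in np.linspace(0,1,n)),key=lambda m:m[0])
                                       ~~~^^^^^^^^^^^^^^^^^^^^^^^^^^^^^^^^^^^^^^^^^^^^^^^^^^^^^^^^^^^^^^^^^^^^^^^^^^^^^^^^^^^^^^^^^^^
  File "clr.py", line 21, in <genexpr>
    def path(a,b,n=25,skip=()): return min((clear(np.array(a)+(np.array(b)-a)*x,skip) for x in np.linspace(0,1,n)),key=lambda m:m[0])
                                                               ~~~~~~~~~~~^~
TypeError: unsupported operand type(s) for -: 'NoneType' and 'float'
```

R is level to 0.1 mm, and M lies with more margin. I'll park the arm, run a last tin and bottle check, and hand in.

Run:
```python
from srch import *
np.set_printoptions(precision=4,suppress=True)
d=dv(11.4,43)
try: robot.line_to(np.array(robot.observe()['tool_pos'])-.05*d,vel=.12)
except robot.IKError: pass
q=robot.observe()['q']; park=[10,-42,-50,66,-10,0]; c=path(q,park,40); print(c)
if c[0]>-.008: robot.goto_joints(park)
robot.pause(.5); p,a=find_tin(); print('tin',p,a); im=robot.grab_frame('top')
r=blobs(hsvmask(im,*RED,(355,195,60,60))|hsvmask(im,(0,150,70),(6,255,255),(355,195,60,60)),4); print('spout',[(x[0],x[1][0]) for x in r])
for ar,rr,cc in blobs(hsvmask(im,(8,135,90),(17,255,255),(284,150,66,115)),15): print(ar,plane('top',rr[0],.0235)[0])
st()
if np.linalg.norm(p[:2]-[.392,-.2035])<.008: print(robot.job_done())
```

```text
(0.027, 'fore', 'motor')
tin [ 0.3898 -0.2025  0.024 ] 399.5
spout [(38.0, (380.5, 218.5))]
464.5 [0.5481 0.0346 0.0235]
460.0 [0.6366 0.054  0.0235]
t 85.7 w 0.0002 gf 0.0 ft [ 0.1  0.7 -0.5] tcp [0.4047 0.1622 0.1635]
the job is handed in; nothing more can be done
None
```

The job is handed in at about 86 s: the tin is lid up on the square coaster and the bottle upright on the round one (each about 4 mm from centre), and the two blocks in the rack now lie rib up in the middle and far pockets. On the way I knocked the bottle over and stood it back up, once pressed on it with about 70 N at the wrist, and confirmed by touch only that the far block lies level.

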